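Release the pawl and open the ratchet clamp

ROBOT

A 7-joint arm with a two-finger parallel gripper is mounted at the origin on the work surface. World frame = base frame: x ahead of the robot, y to its left, z up, the work surface at z = 0. Lengths are in m, angles in degrees, forces in N, time in s.
With the tool pointing down it reaches from about 0.4 to 0.875 m from the base axis. Payload 6.5 kg.
Tool frame: the origin (TCP) lies at the very end of the fingers, on their centre line; the grasp point (between the pads) lies ctrl.hold_point_z behind it (ctrl.hold_point_z is the distance from the TCP to the grasp point, in m); z points along the fingers, y is the direction in which the jaws open and shut (so a half turn about z gives the same grasp; the last joint's range is limited). The gripper opens to 85 mm and grips with 20 to 120 N. Pads are 22 mm wide; open, the fingers measure 114 mm over their backs; the gripper's body (76 mm by 85 mm) begins 54 mm behind the grasp point. The pads swing forward as they close: fully open they stand 13 mm farther back than shut.
Start: joints at [-67.964, 30.733, -0.252, 88.115, 0.149, 61.152, -4.079], TCP at [0.283, 0.585, 0.231] pointing down, gripper open.
Joint ranges: [-154.64, 154.64], [-21.42, 123.67], [-72.66, 72.17], [13.99, 137.28], [-74.86, 254.86], [10.95, 109.41], [-158.01, 158.01]. Speed limits (degrees/s): [136.94, 136.94, 180, 180, 180, 180, 180].

INTERFACE

Orientations are given as a 3x3 rotation matrix whose columns are the frame's x, y, z axes.
In Python, from cell import get_state, cams, job, nets, ctrl gives the robot as it stands.
- The arm moves only by the tool carry_out, never from a script. Its argument "motion" is a list of rows, each a list of 7 numbers: the turn, a rotation vector about the tool's x, y, z in degrees, then the shift along the tool's x, y, z in m, then the opening, from 0 (shut) to 1 (fully open). In form: [[ax, ay, az, tx, ty, tz, gripper], ...]. A call has 1 to 12 rows; each row shifts and turns the commanded pose from where the row before left it, along the tool's axes as they then stand; what a row does not reach is not made up. A row lasts 1/10 s, in which the tool goes at most 50 mm and 8.59 degrees, less where a joint would pass 70% of its speed; a pose out of reach is approached as far as the arm can. A call with a gripper value outside its range is refused whole. The fingers move at their own pace and stop on an object; the grip force is fixed at half the most. Time passes only in rows, so rows that do not move let the fingers close. It gives the time, the measured TCP pose, the force and the opening at its end, in the units of the state.
- get_state(): the state, without advancing time (a new reading comes with each control period).
- cams.grab_frame(name): name is "scene" or "top"; returns a dict with "color" (420x560x3 uint8, red, green, blue), "intrinsics" (3x3 intrinsics, pixels), "k1" (the pictures are not rectified: a ray, as slopes to the right and down, at radius r is drawn at 1 + k1 r^2 times it, then the intrinsics apply), "cam_to_world" (4x4, takes a point from camera to world coordinates). Camera axes: x right, y down, z forward; pixel columns grow to the right and rows downward; lengths in m; the calibration is good to about 2 mm. A picture is of the moment at which its call begins. There is no depth.
- job.hand_in(): hands the job in, once; it reports no verdict.
Trained networks look in a picture, given as the dict that the camera call returned (one of the last four; its "shot" number tells which), for a name from the list of things; names that differ only in an ending like _2 or _b are one class to them, and where a whole thing is asked for, a point or a joint stands for the part that bears it (a point fixed in the world has none). Each returns a list of dicts, best first, with "confidence" (0 to 1); they miss things now and then, are a little off and sometimes report something else, mostly with a low value. They report only what shows in the picture. A call takes as long as a camera call.
- nets.look_for(picture, label): "bbox" ([left, top, right, bottom] in pixels, round what is visible of it).
- nets.pinpoint(picture, label): "centre" ([column, row] in pixels: a listed point, or the origin of a listed thing).
The state is a dict: "time_s": time; "qpos": joint angles; "qd": joint speeds; "joint_efforts": joint torques, N m; "position": TCP position; "orientation": TCP orientation; "wrist_force": force on the tool from outside, world axes, zero at the start; "moment": the same for the moment, N m; "gripper_width": opening from 0.0 (shut) to 1.0 (fully open).
Only numpy, scipy, OpenCV 4.12 (cv2) and the standard library are available. Lean on these libraries where they do the work, as an engineer would, in place of code of your own. Each camera call takes 0.05 s, during which the arm holds its last target.

TASK

Open the brush-handle clamp: ease the ratchet wheel a little forwards by its crank pin until the hooked holding pawl comes free, and lift the pawl right over so that it lies back on its rest, without wrenching it. Then turn the wheel backwards by the pin until the sliding bar just comes up against the rubber bumper, pressing it lightly (no more than about 5 mm), and let go so that it stays touching. Leave the slim brush, the brass block and the bowl around the clamp where they are.

Things in the scene. Friction and masses are not known exactly. Their poses are not given: they have to be found in the camera images.
- press: Bench clamp for gluing brush handles: wooden base 235 x 440 mm, 20 mm high, a flat ratchet wheel in its middle. Origin: on the wheel's axle, at the table top. z up; y along the clamp from its stop end (-y) to its fixed jaw (+y); x across it, from the wheel's axle to the pawl's pivot. A sliding steel bar with the moving jaw runs along y under the wheel.
- wheel_axis (a point): On the wheel's vertical axle, at the wheel's underside, 45 mm above the table. The wheel is a dark disc, 150 mm across, 6 mm thick, with a ring of 7 teeth on top (34 to 52 mm from the axle, tops 63 mm above the table). Friction keeps it wherever it is left; turning it slowly takes about 3 N at the crank pin, a little more when faster.
- pin_mid (a point): Crank pin by which the wheel is turned: upright steel pin, 14 mm thick, standing on the disc from 51 to 98 mm above the table, 64 mm from the axle. This point is on its centre line, 79 mm above the table. It travels with the wheel.
- wheel (a joint): Angle of the wheel, rad. Grows forwards (tightening), counter-clockwise from above; backwards is clockwise and opens the jaw, 25 mm per rad. At 0 a tooth lies against the pawl; starts at 0.00 to 0.03. With the pawl up it turns back freely until the sliding bar's end meets the bumper, somewhere between -1.0 and -1.65 rad.
- pawl (a joint): Angle of the holding pawl, rad: 0 = down, nose between two teeth; it swings up and over, away from the axle, to its rest at 1.9. Let go past 1.7 it falls to the rest; before 1.4, back on to the wheel; near 1.5 it may stand. A 4 mm toe hooks under a tooth's lip: it lifts freely only once the wheel is eased forwards to 0.12 to 0.2 rad; else it catches after some 2 mm.
- pawl_hinge (a point): On the pawl's level pivot axis (parallel to the base's y), 118 mm from the wheel's axle, 71 mm above the table. The two posts that carry it end 82 mm above the table; the rest post behind them, against which the raised pawl leans, ends 108 mm above the table.
- pawl_bar (a point): The pawl's finger bar: round steel bar, 10 mm thick, level, parallel to the base's y, sticking out 46 mm to the -y side of the pawl's arm. This point is on its centre line, 31 mm from the arm's middle. Pawl down: 68 mm from the pivot towards the axle, 90 mm above the table (27 mm above the tooth tops). It swings with the pawl.
- slide: The sliding steel bar with the moving jaw; origin: at the table top, under the axle when the wheel is at 0; it moves along the base's y. Its -y end (95 mm from the axle at 0) meets a black rubber bumper, 18 mm wide, on a stop block whose place varies and is not given: feel it at the crank pin. Sprung, 4 N per mm; each mm (2.6 mm of pin travel) adds 1.6 N at the pin. Let go beyond 2 mm it springs back to 2.
- brush: Bystander: slim brush lying by the stop end of the clamp, 220 mm long. Origin: under the middle of its handle.
- weight: Bystander: small brass block 45 x 30 x 22 mm on the clamp's wooden base, near the jaws. Origin: centre of its underside.
- dish: Bystander: white bowl, 90 mm wide, 28 mm high, beside the jaw end of the clamp. Origin: centre of its underside.

How it is judged (in metres and radians):
On the way, in this order (a step that is already met when the one before it is completed fails the run):
1. the wheel is eased forwards, off the pawl's hook (value of joint wheel above 0.08 rad), for 0.1 s.
2. the pawl is lifted over and lies back on its rest (value of joint pawl above 1.75 rad), for 0.2 s.
3. the wheel is turned back until the bar touches the bumper (value of joint wheel below -0.9 rad and contact force between slide and anything else above 1.2 N), for 0.1 s.
At the end, for the whole second after the job is handed in: The pawl lies back on its rest (past 1.75 rad), the wheel is turned back (beyond -0.9 rad) and still, and the bar's end stays against the bumper, pressing on it with 1.2 to 20 N (pushed in 0.3 to 5 mm) (all of step 3 and value of joint pawl above 1.75 rad and contact force between slide and anything else below 20 N and velocity of joint wheel between -0.05 and 0.05 rad/s); the robot touches nothing.
It fails at once if the pawl and the wheel are forced against each other with more than 25 N (lifting it while hooked, or turning back against it) (contact force between pawl and wheel above 25 N).
It fails at once if the sliding bar is pressed on the bumper, or anything else, with more than 24 N (6 mm of the bumper) (contact force between slide and anything else above 24 N).
It fails at once if a bystander is moved by more than 30 mm (distance of any of brush, weight, dish from where it was at the start of the episode above 0.03 m).
It also fails if it takes over 72 s, if anything falls off the work surface, if the arm or the gripper's body presses on something with over 40 N, if the wrist force passes 120 N, or if a joint passes its speed limit or range.

## Working session

There is one attempt and no reset: what is moved stays moved. The work goes in short steps, Python scripts to look and compute and a tool call to move; the robot and the scene stay as the last step left them, time stands still between calls to the robot, and variables do not carry over. Pictures are saved under pics/ and viewed, and the job is handed in when it is done.

Besides the shell and the picture viewer there is one more tool, called after "Call:" by a JSON object that holds its "api" and its "payload", one argument or row to a line. carry_out: Moves the arm, as the interface text tells. Its arguments: {"type":"object","properties":{"motion":{"type":"array"}},"required":["motion"]}

```bash
ls; mkdir -p pics; python3 - <<'E'
from cell import get_state, cams, job, nets, ctrl
import cv2, numpy as np, pickle
s=get_state(); print(s); print(ctrl.hold_point_z)
for n in ["scene","top"]:
    p=cams.grab_frame(n); print(n,p["intrinsics"].tolist(),p["k1"],np.array(p["cam_to_world"]).round(4).tolist(),p["shot"])
    cv2.imwrite(f"pics/{n}0.png",p["color"][...,::-1])
    pickle.dump(p,open(f"{n}0.pkl","wb"))
    for l in ["press","wheel_axis","pin_mid","pawl_hinge","pawl_bar","slide","brush","weight","dish"]:
        try: print(l,[(np.round(d["centre"],1).tolist(),round(d["confidence"],2)) for d in nets.pinpoint(p,l)][:3])
        except Exception as e: print(l,e)
print(get_state()["time_s"])
E
```

```text
pics
{'time_s': 0.0, 'qpos': array([-67.96380463,  30.77910882,  -0.25214789,  88.17038263,
         0.1475254 ,  61.15132621,  -4.07916377]), 'qd': array([ 0.01617998,  0.02795674,  0.01649094,  0.0385523 ,  0.09349889,
        0.16006373, -0.00439301]), 'joint_efforts': array([ 8.13730276e-04, -5.83427453e+01,  1.04917869e+00, -2.59084868e+01,
        1.23333113e-02,  1.00570972e-02, -2.13256612e-06]), 'position': array([0.28295502, 0.5844823 , 0.23039736]), 'orientation': array([[-9.00111185e-01,  4.35659768e-01, -6.48897919e-04],
       [ 4.35660233e-01,  9.00109719e-01, -1.62948926e-03],
       [-1.25823587e-04, -1.74942052e-03, -9.99998462e-01]]), 'wrist_force': array([-0.34223869,  0.20546893, -0.72285123]), 'moment': array([-0.00557023, -0.01677419, -0.05085992]), 'gripper_width': 0.9970673836981176}
0.0187
scene [[430.34557161764513, 0.0, 280.3206023126387], [0.0, 430.34557161764513, 204.0879603990745], [0.0, 0.0, 1.0]] 0.0022619743834725262 [[-0.6716, 0.4811, -0.5635, 1.1216], [0.7408, 0.4203, -0.524, 0.5966], [-0.0152, -0.7694, -0.6386, 0.7277], [0.0, 0.0, 0.0, 1.0]] 1
pre
[... 205 characters left out ...]
, 0.69)]
slide [([258.9, 206.0], 0.63)]
brush [([192.2, 168.4], 0.52), ([258.9, 164.9], 0.37)]
weight [([324.9, 216.0], 0.62)]
dish [([353.6, 280.7], 0.91)]
top [[382.21716349931563, 0.0, 278.25499727273365], [0.0, 382.21716349931563, 209.28818464270293], [0.0, 0.0, 1.0]] -0.0266857693197319 [[0.0283, -0.9951, 0.0944, 0.4868], [-0.9996, -0.029, -0.0057, 0.0578], [0.0084, -0.0941, -0.9955, 0.8928], [0.0, 0.0, 0.0, 1.0]] 2
press [([319.3, 232.5], 0.92)]
wheel_axis [([320.4, 235.4], 0.74)]
pin_mid [([342.2, 252.3], 0.85)]
pawl_hinge [([327.3, 178.8], 0.58)]
pawl_bar [([337.8, 209.5], 0.61)]
slide []
brush [([424.4, 227.5], 0.89)]
weight [([243.1, 256.8], 0.55)]
dish [([176.6, 205.3], 0.67)]
1.0
```

```bash
cat > h.py <<'E'
import numpy as np, cv2
def project(p,X):
    T=np.array(p["cam_to_world"]);K=np.array(p["intrinsics"])
    c=(np.atleast_2d(X)-T[:3,3])@T[:3,:3]
    s=c[:,:2]/c[:,2:]; r2=(s**2).sum(1,keepdims=True); s=s*(1+p["k1"]*r2)
    return s*[K[0,0],K[1,1]]+K[:2,2]
def ray(p,uv):
    T=np.array(p["cam_to_world"]);K=np.array(p["intrinsics"])
    d=(np.array(uv)-K[:2,2])/[K[0,0],K[1,1]]; s=d.copy()
    for _ in range(10): s=d/(1+p["k1"]*(s@s))
    return T[:3,3],T[:3,:3]@np.array([s[0],s[1],1])
def atz(p,uv,z):
    o,d=ray(p,uv); return o+d*(z-o[2])/d[2]
E
python3 - <<'E'
import pickle,cv2
from h import *
S=pickle.load(open("scene0.pkl","rb"));T=pickle.load(open("top0.pkl","rb"))
for n,p,d in [("S",S,dict(axis=([255,190],.045),pin=([258.9,167.3],.079),hinge=([222.4,203.5],.071),bar=([233.7,178.1],.09),weight=([324.9,216],.02),dish=([353.6,280.7],0),brush=([192.2,168.4],0))),
 ("T",T,dict(axis=([320.4,235.4],.045),pin=([342.2,252.3],.079),hinge=([327.3,178.8],.071),bar=([337.8,209.5],.09),weight=([243.1,256.8],.02),dish=([176.6,205.3],0),brush=([424.4,227.5],0)))]:
    for k,(uv,z) in d.items(): print(n,k,atz(p,uv,z).round(4))
for n,p,b in [("s",S,(150,100,250,190)),("t",T,(150,130,320,190))]:
    x,y,w,h=b; c=p["color"][y:y+h,x:x+w,::-1]; f=min(800/w,600/h)
    cv2.imwrite(f"pics/{n}crop.png",cv2.resize(c,None,fx=f,fy=f,interpolation=cv2.INTER_CUBIC))
E
```

```text
S axis [ 0.52   -0.0514  0.045 ]
S pin [ 0.4739 -0.0801  0.079 ]
S hinge [ 0.632  -0.0485  0.071 ]
S bar [ 0.5602 -0.0834  0.09  ]
S weight [0.4585 0.1305 0.02  ]
S dish [0.5678 0.2944 0.    ]
S brush [ 0.5286 -0.3078  0.    ]
T axis [ 0.5117 -0.0421  0.045 ]
T pin [ 0.4762 -0.0851  0.079 ]
T hinge [ 0.6345 -0.0519  0.071 ]
T bar [ 0.5661 -0.0727  0.09  ]
T weight [0.459  0.1294 0.02  ]
T dish [0.5738 0.2915 0.    ]
T brush [ 0.5384 -0.2923  0.    ]
```

View pics/scene0.png

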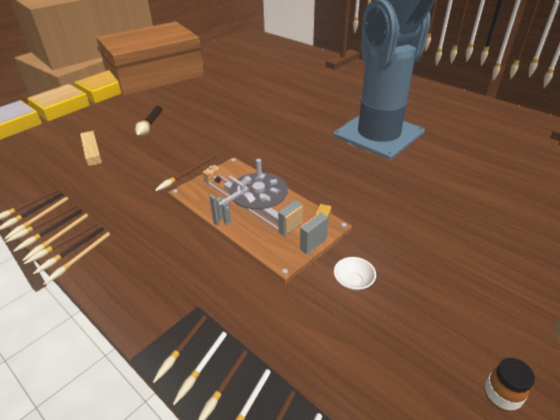

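View pics/top0.png

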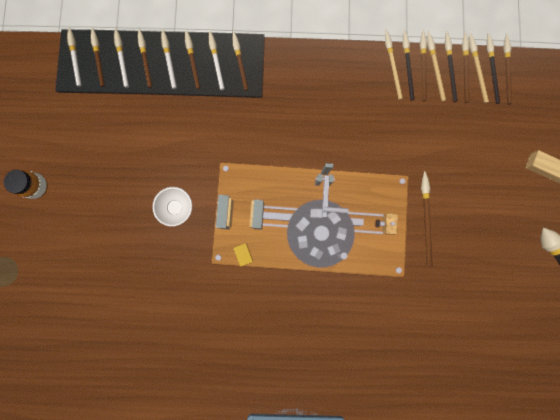

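View pics/tcrop.png

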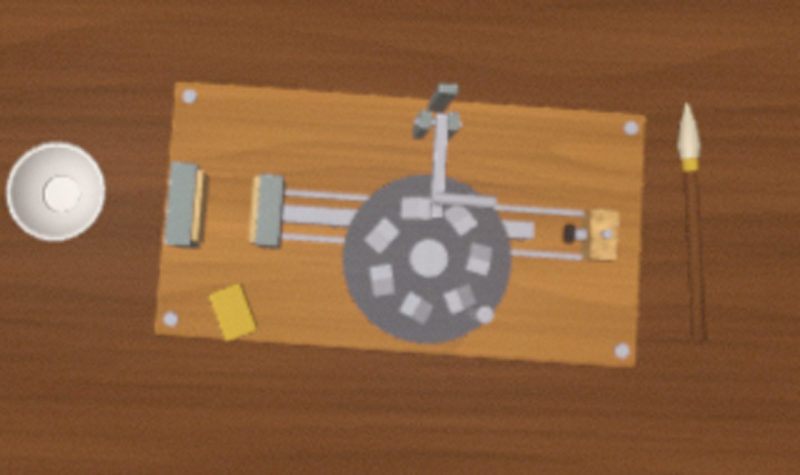

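View pics/scrop.png

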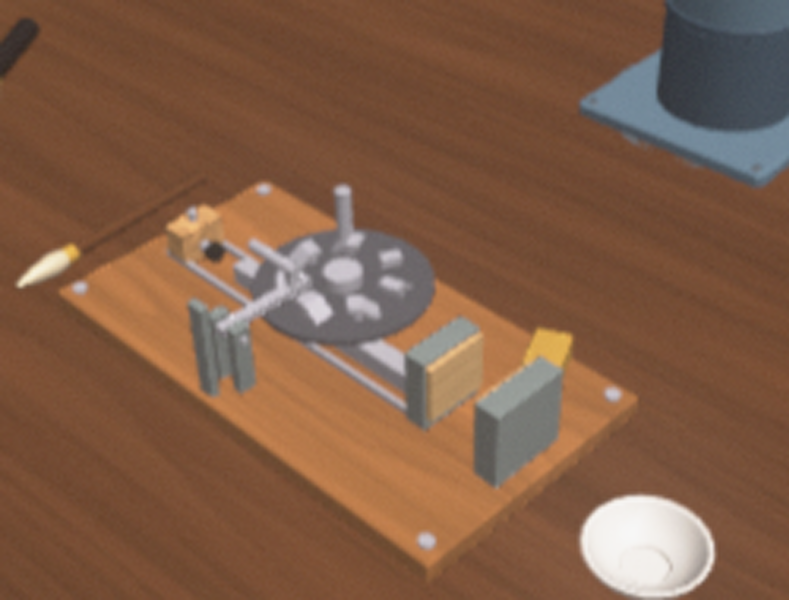

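```bash
cat > fit.py <<'E'
import pickle
from h import *
from scipy.optimize import least_squares
S=pickle.load(open("scene0.pkl","rb"));T=pickle.load(open("top0.pkl","rb"))
tc=np.array([(176,83),(645,116),(634,366),(156,333)])/2.5+[150,130]
C=np.array([atz(T,u,.02) for u in tc]); print(C.round(4))
print([np.linalg.norm(C[i]-C[(i+1)%4]).round(4) for i in range(4)])
# model corners in press frame; corner0: +x,+y ; 1:+x,-y ; 2:-x,-y; 3:-x,+y
M=np.array([(.1175,.22),(.1175,-.22),(-.1175,-.22),(-.1175,.22)])
for i,j in ((0,1),(3,2)):
    d=C[i]-C[j]; print("y axis dir",np.degrees(np.arctan2(d[1],d[0])))
d=C[0]-C[3];print("x dir",np.degrees(np.arctan2(d[1],d[0])))
d=C[1]-C[2];print("x dir",np.degrees(np.arctan2(d[1],d[0])))
print("centre",C.mean(0))
print("disc c", atz(T,np.array((427,259))/2.5+[150,130],.051))
print("hub/disc in scene", atz(S,np.array((343,268))/3.158+[150,100],.063))
print("hub T", atz(T,np.array((429,258))/2.5+[150,130],.063))
print("pin top T", atz(T,np.array((485,314))/2.5+[150,130],.098))
print("pin top S", atz(S,np.array((342,190))/3.158+[150,100],.098))
print("bar T: arm jn, tip", atz(T,np.array((437,200))/2.5+[150,130],.09),atz(T,np.array((495,202))/2.5+[150,130],.09))
print("bar S: tip", atz(S,np.array((254,244))/3.158+[150,100],.09),atz(S,np.array((303,282))/3.158+[150,100],.09))
E
python3 fit.py
```

```text
[[ 0.6729  0.19    0.02  ]
 [ 0.6551 -0.2469  0.02  ]
 [ 0.4248 -0.2361  0.02  ]
 [ 0.4426  0.1983  0.02  ]]
[np.float64(0.4372), np.float64(0.2306), np.float64(0.4348), np.float64(0.2304)]
y axis dir 87.66685895613408
y axis dir 87.64325170385635
x dir -2.072204509446589
x dir -2.676931974950328
centre [ 0.54887074 -0.02366713  0.02      ]
disc c [ 0.51553451 -0.04221848  0.051     ]
hub/disc in scene [ 0.51456125 -0.04240611  0.063     ]
hub T [ 0.5160408  -0.04251597  0.063     ]
pin top T [ 0.46978979 -0.08557624  0.098     ]
pin top S [ 0.47059259 -0.08432396  0.098     ]
bar T: arm jn, tip [ 0.56421908 -0.04514846  0.09      ] [ 0.56395004 -0.09430734  0.09      ]
bar S: tip [ 0.56321771 -0.09219224  0.09      ] [ 0.57214619 -0.02718587  0.09      ]
```

```bash
cat > plan.py <<'E'
import numpy as np
from scipy.spatial.transform import Rotation as Ro
AX=np.array([0.5155,-0.0423]); YAW=np.radians(-2.35)
XP=np.array([np.cos(YAW),np.sin(YAW),0]); YP=np.array([-np.sin(YAW),np.cos(YAW),0]); ZP=np.array([0,0,1.])
def W(x,y,z): return np.array([AX[0],AX[1],0])+x*XP+y*YP+z*ZP
def down(yawy):  # tool down, tool y axis at world angle yawy deg
    a=np.radians(yawy); y=np.array([np.cos(a),np.sin(a),0]); z=np.array([0,0,-1.]); return np.c_[np.cross(y,z),y,z]
def pinW(press_deg,z=.068,r=.064):
    a=np.radians(press_deg); return W(r*np.cos(a),r*np.sin(a),z)
def rows(P0,R0,targets,g):
    """targets: list of (P,R,n)"""
    P=np.array(P0);R=np.array(R0);out=[]
    for Pt,Rt,n in targets:
        Ps,Rs=P.copy(),R.copy(); rv=Ro.from_matrix(Rs.T@Rt).as_rotvec()
        for k in range(1,n+1):
            Pk=Ps+(Pt-Ps)*k/n; Rk=Rs@Ro.from_rotvec(rv*k/n).as_matrix()
            t=np.round(R.T@(Pk-P),4); a=np.round(np.degrees(Ro.from_matrix(R.T@Rk).as_rotvec()),1)
            out.append([*map(float,a),*map(float,t),g])
            P=P+R@t; R=R@Ro.from_rotvec(np.radians(a)).as_matrix()
    return out
def show(o):
    for r in o: print(str(r)+",")
def yawy(R): return np.degrees(np.arctan2(R[1,1],R[0,1]))
E
python3 - <<'E'
from plan import *; from cell import get_state
s=get_state(); P,R=s["position"],s["orientation"]
print(yawy(R))
print(pinW(225.5))
show(rows(P,R,[(np.append(pinW(225.5)[:2],.135),down(-46.8),22)],.35))
E
```

```text
64.17537714470349
[ 0.46880779 -0.08607028  0.068     ]
[0.0, 0.0, 5.0, -0.0209, -0.0238, 0.0044, 0.35],
[0.0, 0.0, 5.1, -0.0229, -0.0219, 0.0044, 0.35],
[0.0, 0.0, 5.0, -0.0247, -0.0197, 0.0043, 0.35],
[0.0, 0.0, 5.1, -0.0263, -0.0175, 0.0044, 0.35],
[0.0, 0.0, 5.0, -0.0279, -0.0151, 0.0044, 0.35],
[0.0, 0.0, 5.1, -0.029, -0.0127, 0.0044, 0.35],
[0.0, 0.0, 5.0, -0.03, -0.01, 0.0043, 0.35],
[0.0, 0.0, 5.1, -0.0308, -0.0073, 0.0044, 0.35],
[0.0, 0.0, 5.0, -0.0313, -0.0046, 0.0044, 0.35],
[0.0, 0.0, 5.0, -0.0316, -0.0018, 0.0044, 0.35],
[0.0, 0.0, 5.1, -0.0317, 0.0009, 0.0043, 0.35],
[0.0, 0.0, 5.0, -0.0314, 0.0037, 0.0044, 0.35],
[0.0, 0.0, 5.1, -0.031, 0.0065, 0.0044, 0.35],
[0.0, 0.0, 5.0, -0.0303, 0.0092, 0.0044, 0.35],
[0.0, 0.0, 5.1, -0.0293, 0.0118, 0.0044, 0.35],
[0.0, 0.0, 5.0, -0.0282, 0.0144, 0.0043, 0.35],
[0.0, 0.0, 5.1, -0.0269, 0.0167, 0.0044, 0.35],
[0.0, 0.0, 5.0, -0.0252, 0.0191, 0.0044, 0.35],
[0.0, 0.0, 5.0, -0.0235, 0.0212, 0.0044, 0.35],
[0.0, -0.0, 5.1, -0.0216, 0.0232, 0.0043, 0.35],
[0.0, -0.0, 5.0, -0.0194, 0.025, 0.0044, 0.35],
[0.0, -0.0, 5.1, -0.0171, 0.0266, 0.0044, 0.35],
```

Call:
{"api": "carry_out", "payload": {
  "motion": [
    [0, 0, 5, -0.021, -0.024, 0.004, 0.35],
    [0, 0, 5, -0.023, -0.022, 0.004, 0.35],
    [0, 0, 5, -0.025, -0.02, 0.004, 0.35],
    [0, 0, 5, -0.026, -0.017, 0.004, 0.35],
    [0, 0, 5, -0.028, -0.015, 0.004, 0.35],
    [0, 0, 5, -0.029, -0.013, 0.004, 0.35],
    [0, 0, 5, -0.03, -0.01, 0.004, 0.35],
    [0, 0, 5, -0.031, -0.007, 0.004, 0.35],
    [0, 0, 5, -0.031, -0.005, 0.004, 0.35],
    [0, 0, 5, -0.032, -0.002, 0.004, 0.35],
    [0, 0, 5, -0.032, 0.001, 0.004, 0.35],
    [0, 0, 5, -0.031, 0.004, 0.004, 0.35]
  ]
}}

```text
time_s: 2.2
position: [0.3866, 0.2177, 0.1834]
orientation: [[-0.069, 0.998, 0.001], [0.998, 0.069, 0.001], [0.001, 0.001, -1.0]]
wrist_force: [0.3, -0.0, -0.1]
gripper_width: 0.349
```

```bash
python3 - <<'E'
from plan import *; from cell import get_state
s=get_state(); P,R=s["position"],s["orientation"]
print(P,yawy(R),s["qpos"].round(1),s["gripper_width"],s["time_s"])
show(rows(P,R,[(np.append(pinW(225.5)[:2],.135),down(-46.8),10)],.35))
E
```

```text
[0.38660502 0.21765461 0.1834347 ] 3.9693360557859396 [-50.5  14.9  17.8 121.5  -6.5  44.4 -24.7] 0.34927084734529346 2.2
[0.0, -0.0, 5.1, -0.0309, 0.0061, 0.0048, 0.35],
[0.0, -0.0, 5.1, -0.0302, 0.0088, 0.0049, 0.35],
[0.0, -0.0, 5.0, -0.0293, 0.0115, 0.0048, 0.35],
[0.0, -0.0, 5.1, -0.0282, 0.0139, 0.0048, 0.35],
[0.0, -0.0, 5.1, -0.0268, 0.0165, 0.0049, 0.35],
[0.0, -0.0, 5.1, -0.0253, 0.0187, 0.0048, 0.35],
[0.0, -0.0, 5.0, -0.0235, 0.0209, 0.0048, 0.35],
[0.0, -0.0, 5.1, -0.0216, 0.0229, 0.0049, 0.35],
[0.0, -0.0, 5.1, -0.0195, 0.0247, 0.0048, 0.35],
[0.0, -0.0, 5.1, -0.0171, 0.0264, 0.0048, 0.35],
```

Call:
{"api": "carry_out", "payload": {
  "motion": [
    [0, 0, 5, -0.031, 0.006, 0.005, 0.35],
    [0, 0, 5, -0.03, 0.009, 0.005, 0.35],
    [0, 0, 5, -0.029, 0.0115, 0.005, 0.35],
    [0, 0, 5, -0.028, 0.014, 0.005, 0.35],
    [0, 0, 5, -0.027, 0.0165, 0.005, 0.35],
    [0, 0, 5, -0.025, 0.019, 0.005, 0.35],
    [0, 0, 5, -0.0235, 0.021, 0.005, 0.35],
    [0, 0, 5, -0.0215, 0.023, 0.005, 0.35],
    [0, 0, 5, -0.0195, 0.025, 0.004, 0.35],
    [0, 0, 5, -0.017, 0.0265, 0.004, 0.35],
    [0, 0, 0, 0, 0, 0, 0.35],
    [0, 0, 0, 0, 0, 0, 0.35]
  ]
}}

```text
time_s: 3.4
position: [0.4726, -0.0841, 0.1353]
orientation: [[0.718, 0.696, -0.0], [0.696, -0.718, -0.0], [-0.0, -0.0, -1.0]]
wrist_force: [-1.1, -0.2, -0.7]
gripper_width: 0.35
```

```bash
python3 - <<'E'
from plan import *; from cell import get_state,cams
import cv2
from h import *
s=get_state(); P,R=s["position"],s["orientation"]
print(P,yawy(R),s["qpos"].round(1),s["wrist_force"],s["gripper_width"],s["time_s"])
show(rows(P,R,[(pinW(225.5),down(-46.8),5)],.35))
for n,b in (("scene",(150,80,250,190)),("top",(220,150,250,180))):
    p=cams.grab_frame(n);x,y,w,h=b; f=min(800/w,600/h)
    c=cv2.resize(p["color"][y:y+h,x:x+w,::-1],None,fx=f,fy=f,interpolation=cv2.INTER_CUBIC)
    for q,col in ((pinW(225.5,.098),(0,0,255)),(P,(0,255,0))):
        u=(project(p,q)[0]-[x,y])*f; cv2.circle(c,(int(u[0]),int(u[1])),4,col,1)
    cv2.imwrite(f"pics/{n}1.png",c)
E
```

```text
[ 0.47260936 -0.08407513  0.13526974] -45.86284634934461 [-21.   25.3  32.  119.2 -20.3  40.7 -21.8] [-1.06837824 -0.20105841 -0.6850303 ] 0.3495583740799862 3.4
[-0.0, 0.0, 0.2, -0.0008, -0.0002, 0.0135, 0.35],
[-0.0, 0.0, 0.2, -0.0008, -0.0003, 0.0134, 0.35],
[-0.0, 0.0, 0.2, -0.0009, -0.0002, 0.0135, 0.35],
[-0.0, 0.0, 0.1, -0.0008, -0.0003, 0.0134, 0.35],
[-0.0, 0.0, 0.2, -0.0008, -0.0002, 0.0135, 0.35],
```

View pics/scene1.png

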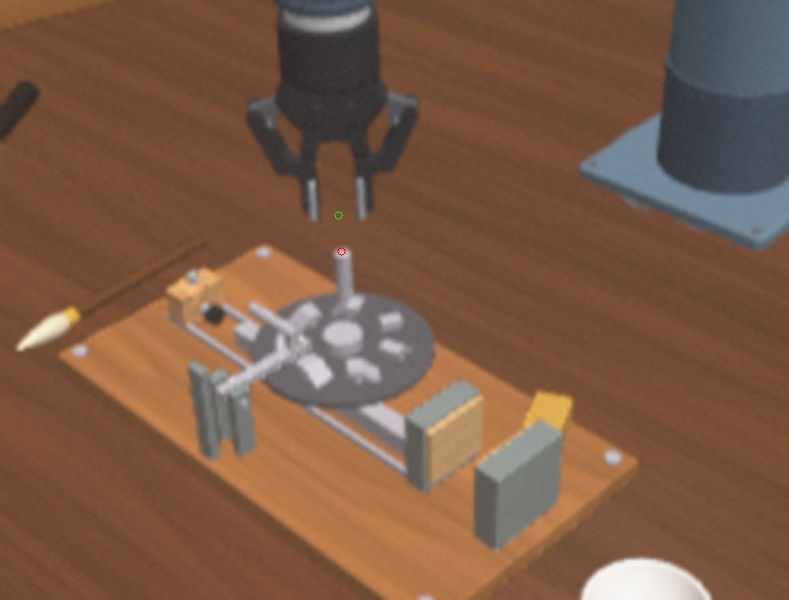

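View pics/top1.png

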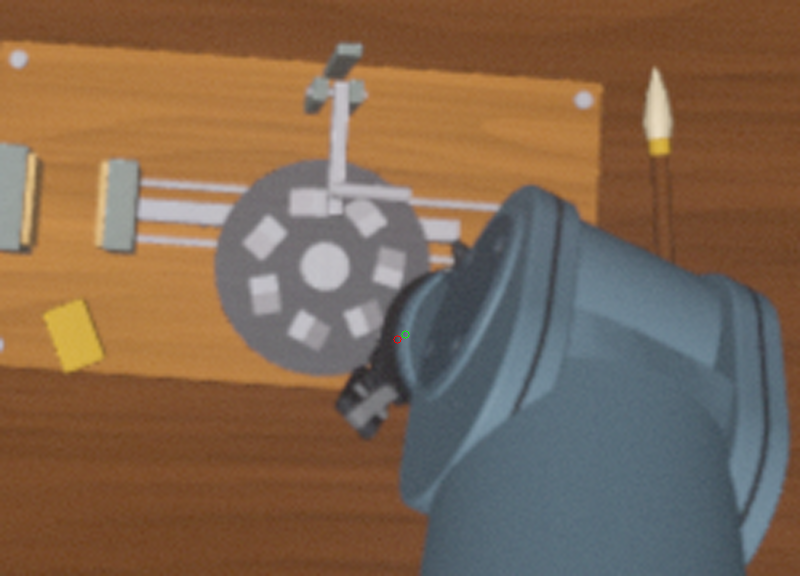

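Call:
{"api": "carry_out", "payload": {
  "motion": [
    [0, 0, 0, -0.002, 0, 0.014, 0.35],
    [0, 0, 0, -0.002, 0, 0.014, 0.35],
    [0, 0, 0, 0, -0.001, 0.014, 0.35],
    [0, 0, 0, 0, 0, 0.013, 0.35],
    [0, 0, 0, 0, 0, 0.012, 0.35],
    [0, 0, 0, 0, 0, 0, 0.3],
    [0, 0, 0, 0, 0, 0, 0.27]
  ]
}}

```text
time_s: 4.2
position: [0.4691, -0.0857, 0.0683]
orientation: [[0.717, 0.697, -0.0], [0.697, -0.717, -0.0], [-0.0, -0.0, -1.0]]
wrist_force: [-0.1, -0.6, 0.8]
gripper_width: 0.272
```

```bash
cat > look.py <<'E'
from plan import *; from cell import get_state,cams
import cv2,sys
from h import *
def look(tag,pts=(),b=(150,80,250,190),name="scene"):
    p=cams.grab_frame(name);x,y,w,h=b; f=min(800/w,600/h)
    c=cv2.resize(p["color"][y:y+h,x:x+w,::-1],None,fx=f,fy=f,interpolation=cv2.INTER_CUBIC)
    for q in pts:
        u=(project(p,q)[0]-[x,y])*f; cv2.circle(c,(int(u[0]),int(u[1])),4,(0,0,255),1)
    cv2.imwrite(f"pics/{tag}.png",c); return p
def st():
    s=get_state(); P,R=s["position"],s["orientation"]
    print(P.round(4),"yaw",round(yawy(R),1),"q",s["qpos"].round(0),"F",s["wrist_force"].round(1),"Ftool",(R.T@s["wrist_force"]).round(1),"M",s["moment"].round(2),"g",round(s["gripper_width"],3),"t",s["time_s"]); return P,R
E
python3 - <<'E'
from look import *
P,R=st(); look("s2",b=(200,110,120,90))
E
```

```text
[ 0.4691 -0.0857  0.0683] yaw -45.8 q [-16.  32.  26. 121. -26.  32. -16.] F [-0.1 -0.6  0.8] Ftool [-0.5  0.4 -0.8] M [0.03 0.01 0.02] g 0.272 t 4.2
```

View pics/s2.png

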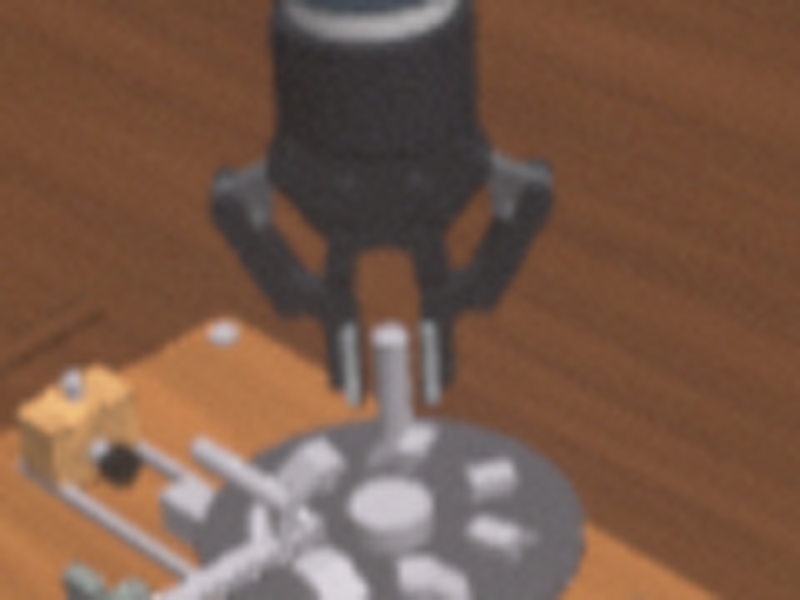

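Call:
{"api": "carry_out", "payload": {
  "motion": [
    [0, 0, 0, 0, 0.0015, 0, 0.27],
    [0, 0, 0, 0, 0.0015, 0, 0.27],
    [0, 0, 0, 0, 0.0015, 0, 0.27],
    [0, 0, 0, 0, 0.0015, 0, 0.27],
    [0, 0, 0, 0, 0.0015, 0, 0.27],
    [0, 0, 0, 0, 0.0015, 0, 0.27]
  ]
}}

```text
time_s: 4.85
position: [0.4748, -0.092, 0.0682]
orientation: [[0.717, 0.697, -0.001], [0.697, -0.717, 0.001], [-0.0, -0.001, -1.0]]
wrist_force: [-2.8, 2.2, 3.1]
gripper_width: 0.274
```

```bash
python3 - <<'E'
from look import *
P,R=st(); look("s3",b=(200,110,120,90))
E
```

```text
[ 0.4748 -0.092   0.0682] yaw -45.8 q [-15.  33.  26. 120. -26.  33. -16.] F [-2.8  2.2  3.1] Ftool [-0.5 -3.5 -3.1] M [ 0.49  0.58 -0.05] g 0.274 t 4.85
```

View pics/s3.png

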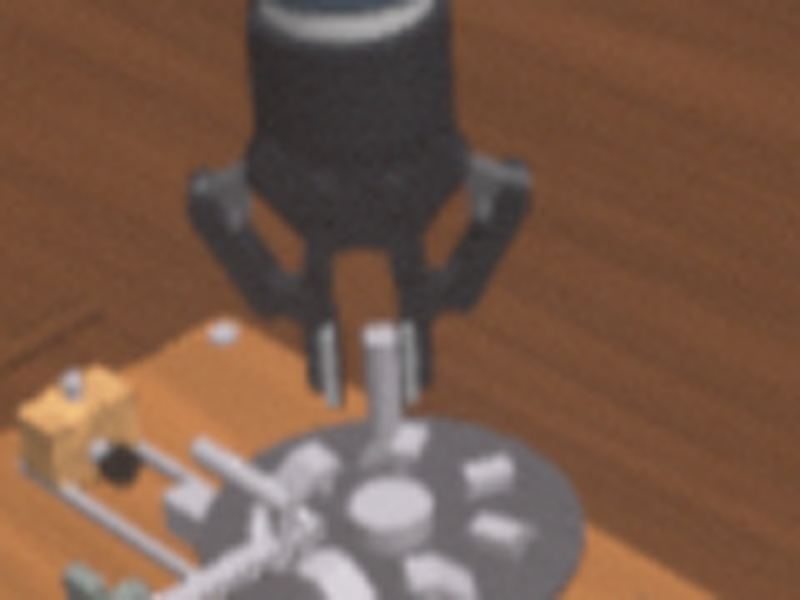

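```bash
python3 - <<'E'
from plan import *; from h import *; import pickle
S=pickle.load(open("scene0.pkl","rb"))
for a in (223,225,227,229,231,233,235): print(a,((project(S,pinW(a,.098))[0]-[200,110])*6.667).round(1))
E
```

```text
223 [395.8 330.8]
225 [390.1 330.9]
227 [384.4 331. ]
229 [378.7 331.3]
231 [373.  331.7]
233 [367.4 332.1]
235 [361.7 332.7]
```

Call:
{"api": "carry_out", "payload": {
  "motion": [
    [0, 0, 0, 0, 0.001, 0, 0.27],
    [0, 0, 0, 0, 0.001, 0, 0.27],
    [0, 0, 0, 0, 0.001, 0, 0.27],
    [0, 0, 0, 0, 0.001, 0, 0.27],
    [0, 0, 0, 0, 0.001, 0, 0.27],
    [0, 0, 0, 0, 0, 0, 0.27]
  ]
}}

```text
time_s: 5.5
position: [0.4787, -0.0962, 0.0682]
orientation: [[0.717, 0.697, -0.0], [0.697, -0.717, -0.0], [-0.0, 0.0, -1.0]]
wrist_force: [-2.6, 1.2, 0.7]
gripper_width: 0.268
```

```bash
python3 - <<'E'
from look import *
P,R=st(); look("s4",b=(200,110,120,90))
E
```

```text
[ 0.4787 -0.0962  0.0682] yaw -45.8 q [-15.  33.  26. 120. -26.  33. -16.] F [-2.6  1.2  0.7] Ftool [-1.  -2.6 -0.7] M [0.12 0.63 0.03] g 0.268 t 5.5
```

View pics/s4.png

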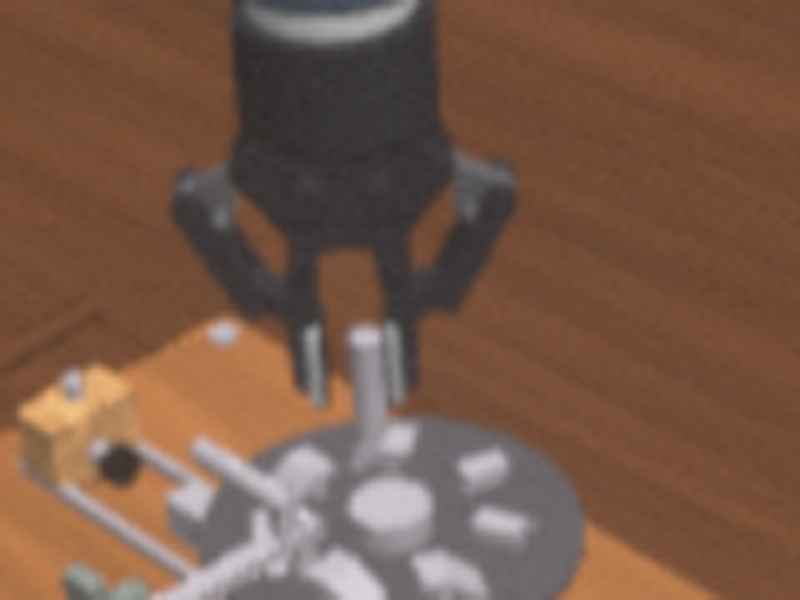

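Call:
{"api": "carry_out", "payload": {
  "motion": [
    [0, 0, 0, 0, -0.002, 0, 0.27],
    [0, 0, 0, 0, -0.002, 0, 0.27],
    [0, 0, 0, 0, 0, -0.01, 0.27],
    [0, 0, 0, 0, 0, -0.015, 0.3],
    [0, 0, 0, 0, 0, -0.02, 0.35],
    [0, 0, 0, 0, 0, -0.025, 0.4],
    [0, 0, 0, 0, 0, -0.01, 0.5]
  ]
}}

```text
time_s: 6.25
position: [0.4776, -0.0934, 0.1508]
orientation: [[0.717, 0.697, 0.004], [0.697, -0.717, -0.0], [0.003, 0.003, -1.0]]
wrist_force: [-0.1, -0.3, -0.4]
gripper_width: 0.5
```

```bash
python3 - <<'E'
from look import *
P,R=st(); p=look("s5",b=(200,110,120,90))
show(rows(P,R,[(W(.05,-.035,.14),down(-2.35),8)],.4))
E
```

```text
[ 0.4776 -0.0934  0.1508] yaw -45.8 q [-21.  24.  33. 118. -19.  43. -22.] F [-0.1 -0.3 -0.4] Ftool [-0.3  0.2  0.4] M [-0.05 -0.05  0.02] g 0.5 t 6.25
[0.0, -0.0, -5.4, 0.009, 0.0063, 0.0014, 0.4],
[0.1, -0.0, -5.5, 0.0083, 0.007, 0.0014, 0.4],
[-0.0, -0.0, -5.4, 0.0076, 0.0079, 0.0014, 0.4],
[0.0, -0.0, -5.4, 0.0069, 0.0085, 0.0013, 0.4],
[0.1, -0.1, -5.5, 0.006, 0.0091, 0.0014, 0.4],
[-0.0, 0.0, -5.4, 0.0051, 0.0097, 0.0014, 0.4],
[0.0, 0.0, -5.5, 0.0042, 0.0101, 0.0013, 0.4],
[0.0, 0.0, -5.4, 0.0032, 0.0105, 0.0014, 0.4],
```

View pics/s5.png

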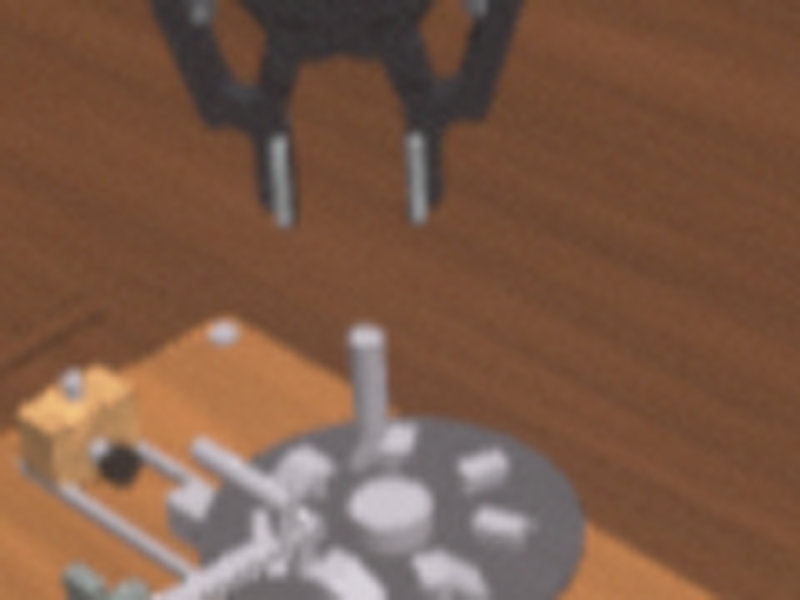

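Call:
{"api": "carry_out", "payload": {
  "motion": [
    [0, 0, -5.4, 0.009, 0.006, 0.001, 0.5],
    [0, 0, -5.5, 0.008, 0.007, 0.001, 0.5],
    [0, 0, -5.4, 0.008, 0.008, 0.001, 0.45],
    [0, 0, -5.4, 0.007, 0.009, 0.001, 0.45],
    [0, 0, -5.5, 0.006, 0.009, 0.001, 0.4],
    [0, 0, -5.4, 0.005, 0.01, 0.001, 0.4],
    [0, 0, -5.5, 0.004, 0.01, 0.001, 0.4],
    [0, 0, -5.4, 0.003, 0.01, 0.001, 0.4],
    [0, 0, 0, 0, 0, 0, 0.4]
  ]
}}

```text
time_s: 7.2
position: [0.5632, -0.0788, 0.1396]
orientation: [[0.039, 0.999, 0.0], [0.999, -0.039, 0.0], [0.0, 0.0, -1.0]]
wrist_force: [-1.0, 0.6, -0.5]
gripper_width: 0.403
```

```bash
python3 - <<'E'
from look import *
P,R=st()
print(W(.05,-.035,.14))
show(rows(P,R,[(W(.05,-.035,.073),down(-2.35),6)],.4))
look("s6",[W(.05,-.046,.09),W(.05,0,.09)],b=(200,110,120,90))
E
```

```text
[ 0.5632 -0.0788  0.1396] yaw -2.2 q [-12.  31.  20. 106. -14.  46.  14.] F [-1.   0.6 -0.5] Ftool [ 0.5 -1.1  0.5] M [-0.04 -0.03 -0.02] g 0.403 t 7.2
[ 0.56402282 -0.07932075  0.14      ]
[0.0, -0.0, 0.0, -0.0001, 0.0001, 0.0111, 0.4],
[0.0, -0.0, 0.0, -0.0001, 0.0002, 0.0111, 0.4],
[0.0, -0.0, 0.1, -0.0001, 0.0001, 0.0111, 0.4],
[0.0, -0.0, -0.0, -0.0001, 0.0002, 0.0111, 0.4],
[0.0, -0.0, -0.0, -0.0, 0.0001, 0.0111, 0.4],
[0.0, -0.0, 0.0, -0.0001, 0.0001, 0.0111, 0.4],
```

View pics/s6.png

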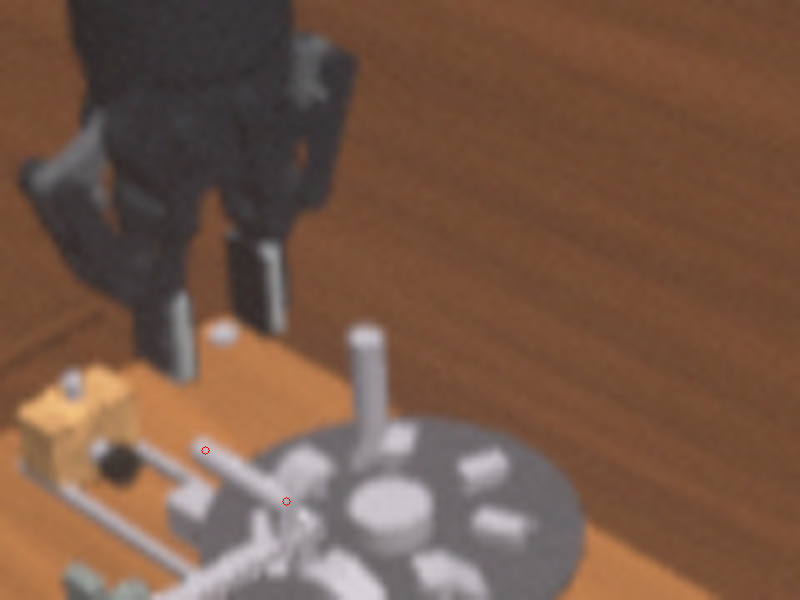

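Call:
{"api": "carry_out", "payload": {
  "motion": [
    [0, 0, 0, 0, 0.0005, 0.012, 0.4],
    [0, 0, 0, 0, 0.0005, 0.012, 0.4],
    [0, 0, 0, 0, 0, 0.012, 0.4],
    [0, 0, 0, 0, 0, 0.012, 0.4],
    [0, 0, 0, 0, 0, 0.012, 0.4],
    [0, 0, 0, 0, 0, 0.006, 0.3],
    [0, 0, 0, 0, 0, 0, 0.25],
    [0, 0, 0, 0, 0, 0, 0.2]
  ]
}}

```text
time_s: 8.05
position: [0.5635, -0.0794, 0.0744]
orientation: [[0.041, 0.999, 0.0], [0.999, -0.041, -0.0], [-0.0, 0.0, -1.0]]
wrist_force: [0.3, 0.9, -0.3]
gripper_width: 0.204
```

```bash
python3 - <<'E'
from look import *
P,R=st()
look("s7",[W(.05,-.046,.09),W(.05,0,.09)],b=(200,110,120,90))
E
```

```text
[ 0.5635 -0.0794  0.0744] yaw -2.3 q [-10.  36.  18. 107. -17.  39.  16.] F [ 0.3  0.9 -0.3] Ftool [0.9 0.2 0.3] M [-0.02  0.03 -0.02] g 0.204 t 8.05
```

View pics/s7.png

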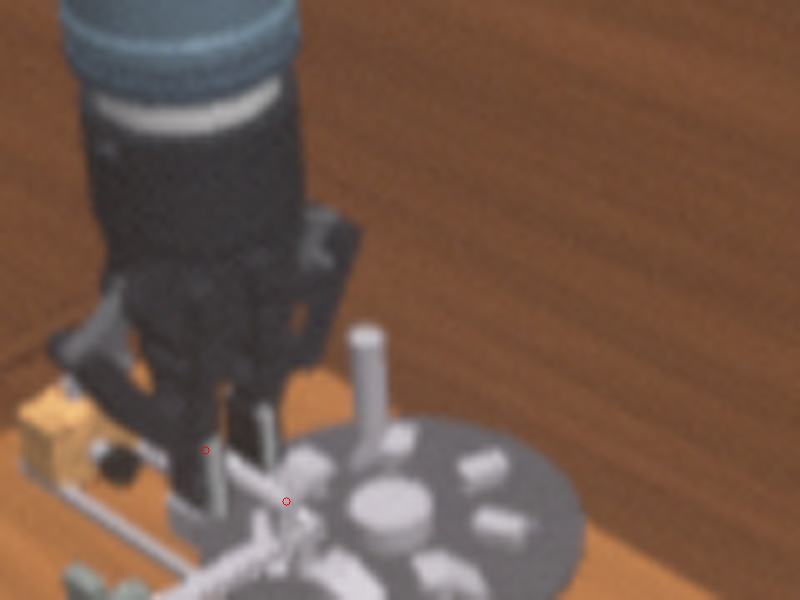

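Call:
{"api": "carry_out", "payload": {
  "motion": [
    [0, 0, 0, 0, 0, 0, 0.17],
    [0, 0, 0, 0, 0, 0, 0.14],
    [0, 0, 0, 0, 0, 0, 0.14]
  ]
}}

```text
time_s: 8.4
position: [0.5642, -0.0793, 0.0749]
orientation: [[0.041, 0.999, 0.002], [0.999, -0.041, -0.0], [-0.0, 0.002, -1.0]]
wrist_force: [1.8, 0.2, 1.9]
gripper_width: 0.141
```

Call:
{"api": "carry_out", "payload": {
  "motion": [
    [0, 0, 0, 0, 0.001, 0, 0.13],
    [0, 0, 0, 0, 0, 0, 0.12],
    [0, 0, 0, 0, 0, 0, 0.11],
    [0, 0, 0, 0, 0, 0, 0.1]
  ]
}}

```text
time_s: 8.8
position: [0.5652, -0.0793, 0.0747]
orientation: [[0.04, 0.999, 0.002], [0.999, -0.04, -0.0], [-0.0, 0.002, -1.0]]
wrist_force: [4.3, -0.3, 1.4]
gripper_width: 0.107
```

```bash
python3 - <<'E'
from look import *
P,R=st()
E
```

```text
[ 0.5652 -0.0793  0.0747] yaw -2.3 q [-10.  37.  18. 107. -17.  39.  16.] F [ 4.3 -0.3  1.4] Ftool [-0.1  4.3 -1.4] M [-0.07 -0.69 -0.  ] g 0.107 t 8.8
```

```bash
cat > arc.py <<'E'
from look import *
HX,HZ,RB,A0=.1193,.071,.0706,15.6
def tcp(th,y=-.035,off=.0153,dx=0,dz=0):
    a=np.radians(A0+th); return W(HX-RB*np.cos(a)+dx,y,HZ+RB*np.sin(a)-off+dz)
def th_of(P,off=.0153):
    q=P-np.array([AX[0],AX[1],0]); x=q@XP; z=P[2]+off
    return np.degrees(np.arctan2(z-HZ,HX-x))-A0, np.hypot(z-HZ,HX-x)
def arcrows(P,R,ths,g,yaw=-2.35):
    return rows(P,R,[(tcp(t),down(yaw),1) for t in ths],g)
E
python3 - <<'E'
from arc import *
P,R=st(); print(th_of(P)); show(arcrows(P,R,[1.5,3,4.5,6,8,10,12,14],.09))
E
```

```text
[ 0.5652 -0.0793  0.0747] yaw -2.3 q [-10.  37.  18. 107. -17.  39.  16.] F [ 4.3 -0.3  1.4] Ftool [-0.1  4.3 -1.4] M [-0.07 -0.69 -0.  ] g 0.107 t 8.8
(np.float64(-0.03918166212263152), np.float64(0.0707097867392775))
[0.1, 0.0, 0.0, -0.0001, 0.0006, -0.0018, 0.09],
[0.0, 0.0, 0.0, 0.0, 0.0006, -0.0017, 0.09],
[0.0, 0.0, 0.0, 0.0, 0.0006, -0.0018, 0.09],
[0.0, 0.0, 0.0, 0.0, 0.0007, -0.0017, 0.09],
[0.0, 0.0, 0.0, 0.0, 0.0009, -0.0023, 0.09],
[0.0, 0.0, 0.0, 0.0, 0.0011, -0.0022, 0.09],
[0.0, 0.0, 0.0, 0.0, 0.0011, -0.0022, 0.09],
[0.0, 0.0, 0.0, 0.0, 0.0011, -0.0022, 0.09],
```

Call:
{"api": "carry_out", "payload": {
  "motion": [
    [0, 0, 0, 0, 0.0005, -0.001, 0.09],
    [0, 0, 0, 0, 0.0005, -0.001, 0.08],
    [0, 0, 0, 0, 0.0005, -0.001, 0.08]
  ]
}}

```text
time_s: 9.1
position: [0.5658, -0.0793, 0.0771]
orientation: [[0.041, 0.999, -0.0], [0.999, -0.041, -0.0], [-0.0, -0.0, -1.0]]
wrist_force: [5.2, -0.4, -5.2]
gripper_width: 0.095
```

```bash
python3 - <<'E'
from arc import *
P,R=st(); print(th_of(P))
E
```

```text
[ 0.5658 -0.0793  0.0771] yaw -2.3 q [-10.  36.  18. 107. -17.  39.  15.] F [ 5.2 -0.4 -5.2] Ftool [-0.2  5.2  5.2] M [-0.11 -0.94 -0.03] g 0.095 t 9.1
(np.float64(1.962547824271807), np.float64(0.07085197619727249))
```

Call:
{"api": "carry_out", "payload": {
  "motion": [
    [0, 0, 0, 0, 0.001, -0.001, 0.08],
    [0, 0, 0, 0, 0.001, -0.001, 0.08],
    [0, 0, 0, 0, 0.001, -0.001, 0.08]
  ]
}}

```text
time_s: 9.4
position: [0.5666, -0.0794, 0.0796]
orientation: [[0.041, 0.999, -0.005], [0.999, -0.041, 0.0], [0.0, -0.005, -1.0]]
wrist_force: [-1.4, -0.6, -4.5]
gripper_width: 0.099
```

```bash
python3 - <<'E'
from arc import *
P,R=st(); print(th_of(P)); look("s8",b=(200,110,120,90))
E
```

```text
[ 0.5666 -0.0794  0.0796] yaw -2.3 q [-10.  36.  18. 107. -17.  40.  15.] F [-1.4 -0.6 -4.5] Ftool [-0.7 -1.4  4.5] M [-0.02  0.65  0.05] g 0.099 t 9.4
(np.float64(4.080084451212828), np.float64(0.07082671269605526))
```

View pics/s8.png

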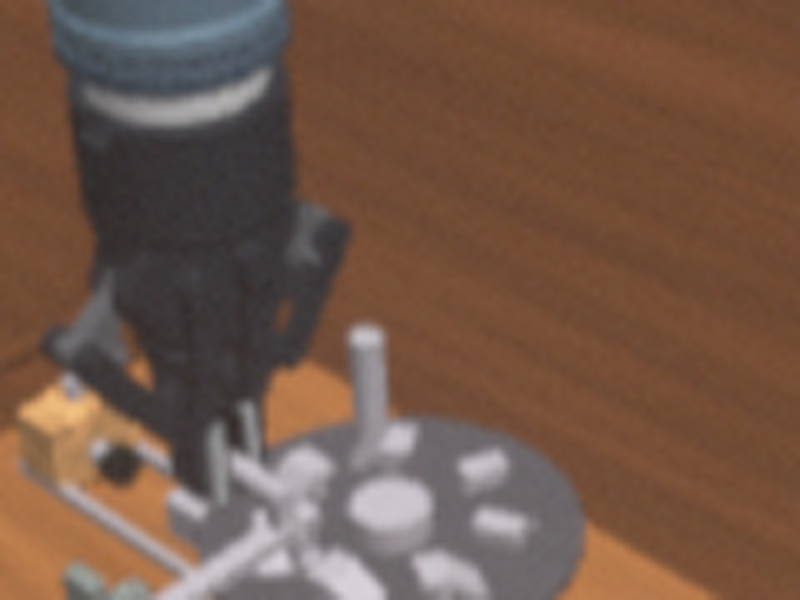

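```bash
python3 - <<'E'
from arc import *
P,R=st(); show(arcrows(P,R,[7,10,13,17,21,25,29,33],.08))
E
```

```text
[ 0.5667 -0.0794  0.0796] yaw -2.3 q [-10.  36.  18. 107. -17.  40.  15.] F [-2.1  0.5 -4.3] Ftool [ 0.4 -2.1  4.3] M [-0.02  0.65 -0.04] g 0.095 t 9.45
[-0.3, -0.0, 0.0, -0.0, 0.0015, -0.0032, 0.08],
[0.0, -0.0, 0.0, -0.0, 0.0015, -0.0034, 0.08],
[0.0, -0.0, 0.0, -0.0, 0.0017, -0.0033, 0.08],
[0.0, -0.0, 0.0, -0.0, 0.0025, -0.0042, 0.08],
[0.0, -0.0, 0.0, -0.0, 0.0028, -0.0041, 0.08],
[0.0, -0.0, 0.0, -0.0, 0.0031, -0.0038, 0.08],
[0.0, -0.0, 0.0, -0.0, 0.0033, -0.0036, 0.08],
[0.0, -0.0, 0.0, -0.0, 0.0036, -0.0034, 0.08],
```

Call:
{"api": "carry_out", "payload": {
  "motion": [
    [0, 0, 0, 0, 0.0012, -0.0032, 0.07],
    [0, 0, 0, 0, 0.0015, -0.0034, 0.07],
    [0, 0, 0, 0, 0.0017, -0.0033, 0.07],
    [0, 0, 0, 0, 0.0025, -0.0042, 0.07],
    [0, 0, 0, 0, 0.0028, -0.0041, 0.07]
  ]
}}

```text
time_s: 9.95
position: [0.5759, -0.0799, 0.0985]
orientation: [[0.041, 0.999, -0.006], [0.999, -0.041, 0.001], [0.001, -0.006, -1.0]]
wrist_force: [-7.8, 1.1, 3.0]
gripper_width: 0.092
```

```bash
python3 - <<'E'
from arc import *
P,R=st(); print(th_of(P)); look("s9",b=(200,110,120,90))
E
```

```text
[ 0.5759 -0.0799  0.0985] yaw -2.3 q [-10.  35.  19. 105. -16.  43.  15.] F [-7.8  1.1  3. ] Ftool [ 0.8 -7.9 -3. ] M [0.09 1.81 0.06] g 0.092 t 9.95
(np.float64(21.070720593847874), np.float64(0.07161679129689294))
```

View pics/s9.png

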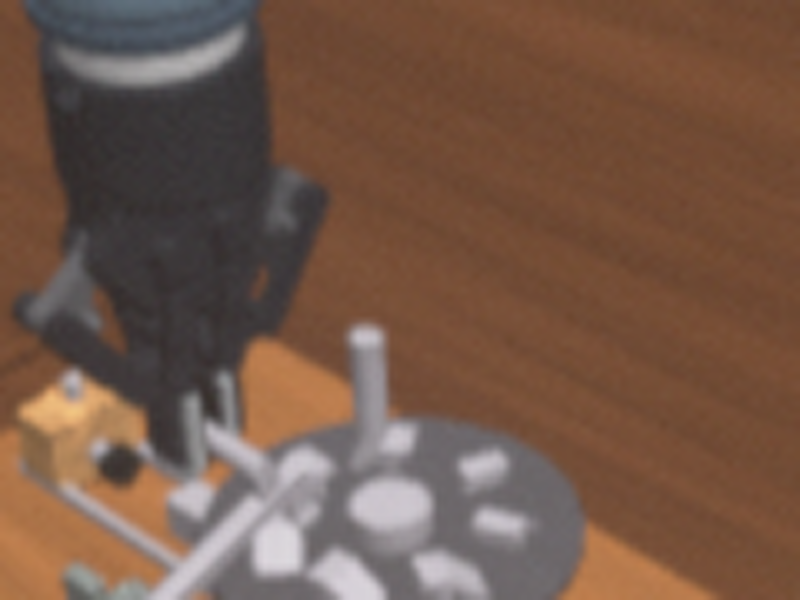

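```bash
sed -i 's/HX,HZ,RB,A0=.*/HX,HZ,RB,A0=.1193,.071,.0722,15.6/' arc.py; python3 - <<'E'
from arc import *
P,R=st(); show(arcrows(P,R,[25,29,33,37,41,45,49],.07))
E
```

```text
[ 0.5765 -0.0799  0.0992] yaw -2.3 q [-10.  35.  19. 105. -16.  43.  15.] F [-9.3  1.5  5.5] Ftool [ 1.1 -9.4 -5.5] M [0.15 2.1  0.02] g 0.091 t 10.0
[-0.3, -0.0, 0.0, 0.0001, 0.002, -0.0035, 0.07],
[0.0, -0.0, 0.0, -0.0, 0.0034, -0.0037, 0.07],
[0.0, -0.0, 0.0, -0.0, 0.0036, -0.0034, 0.07],
[0.0, -0.0, 0.0, -0.0, 0.0039, -0.0032, 0.07],
[0.0, -0.0, 0.0, -0.0, 0.0041, -0.0029, 0.07],
[0.0, -0.0, 0.0, -0.0, 0.0044, -0.0027, 0.07],
[0.0, -0.0, 0.0, -0.0, 0.0044, -0.0023, 0.07],
```

Call:
{"api": "carry_out", "payload": {
  "motion": [
    [0, 0, 0, 0, 0.001, -0.0035, 0.07],
    [0, 0, 0, 0, 0.003, -0.0037, 0.07],
    [0, 0, 0, 0, 0.0035, -0.0034, 0.07],
    [0, 0, 0, 0, 0.0038, -0.0032, 0.07]
  ]
}}

```text
time_s: 10.4
position: [0.588, -0.0802, 0.1124]
orientation: [[0.04, 0.999, -0.004], [0.999, -0.04, 0.001], [0.0, -0.004, -1.0]]
wrist_force: [-9.1, -1.2, 8.5]
gripper_width: 0.089
```

```bash
python3 - <<'E'
from arc import *
P,R=st(); print(th_of(P)); look("s10",b=(200,110,120,90))
show(arcrows(P,R,[39,43,47,51,55,59],.07))
E
```

```text
[ 0.588  -0.0802  0.1124] yaw -2.3 q [-11.  35.  19. 103. -16.  45.  14.] F [-9.1 -1.2  8.5] Ftool [-1.6 -9.1 -8.5] M [-0.58  1.96  0.03] g 0.089 t 10.4
(np.float64(35.77850538757721), np.float64(0.07261313124739503))
[-0.2, -0.0, 0.0, -0.0001, 0.0035, -0.0021, 0.07],
[-0.0, -0.0, 0.0, 0.0, 0.0042, -0.0028, 0.07],
[-0.0, -0.0, 0.0, 0.0, 0.0044, -0.0025, 0.07],
[-0.0, -0.0, 0.0, 0.0, 0.0045, -0.0022, 0.07],
[-0.0, -0.0, 0.0, 0.0, 0.0047, -0.0018, 0.07],
[-0.0, -0.0, 0.0, 0.0, 0.0048, -0.0015, 0.07],
```

View pics/s10.png

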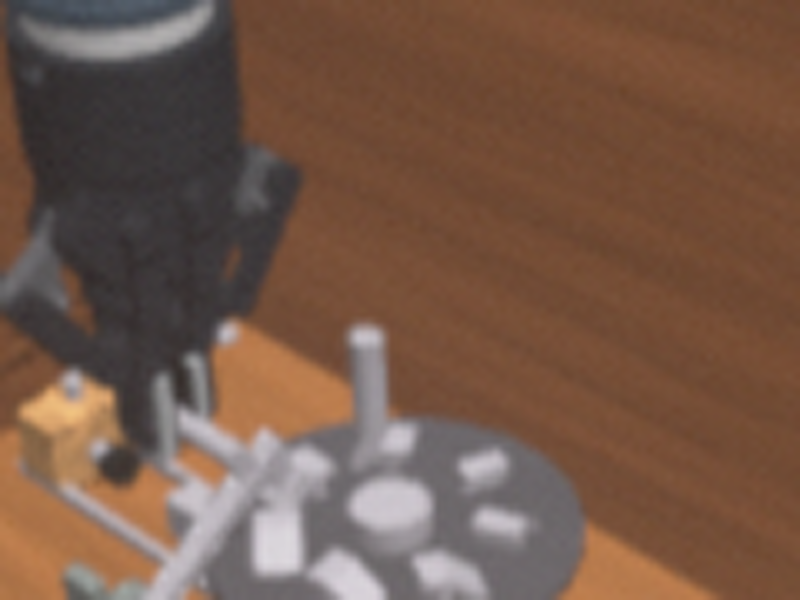

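Call:
{"api": "carry_out", "payload": {
  "motion": [
    [0, 0, 0, 0, 0.0025, -0.0035, 0.07],
    [0, 0, 0, 0, 0.0037, -0.0032, 0.07],
    [0, 0, 0, 0, 0.0042, -0.0028, 0.07],
    [0, 0, 0, 0, 0.0045, -0.0022, 0.07],
    [0, 0, 0, 0, 0.0047, -0.0018, 0.07]
  ]
}}

```text
time_s: 10.95
position: [0.6096, -0.0812, 0.1266]
orientation: [[0.041, 0.999, -0.0], [0.999, -0.041, 0.0], [0.0, -0.0, -1.0]]
wrist_force: [-5.0, 0.9, 1.9]
gripper_width: 0.09
```

```bash
python3 - <<'E'
from arc import *
P,R=st(); print(th_of(P)); look("s11",b=(190,110,120,90))
E
```

```text
[ 0.6096 -0.0812  0.1266] yaw -2.3 q [-10.  36.  20.  99. -15.  48.  14.] F [-5.   0.9  1.9] Ftool [ 0.7 -5.  -1.9] M [0.08 1.43 0.01] g 0.09 t 10.95
(np.float64(55.9278897010179), np.float64(0.07470951843518213))
```

View pics/s11.png

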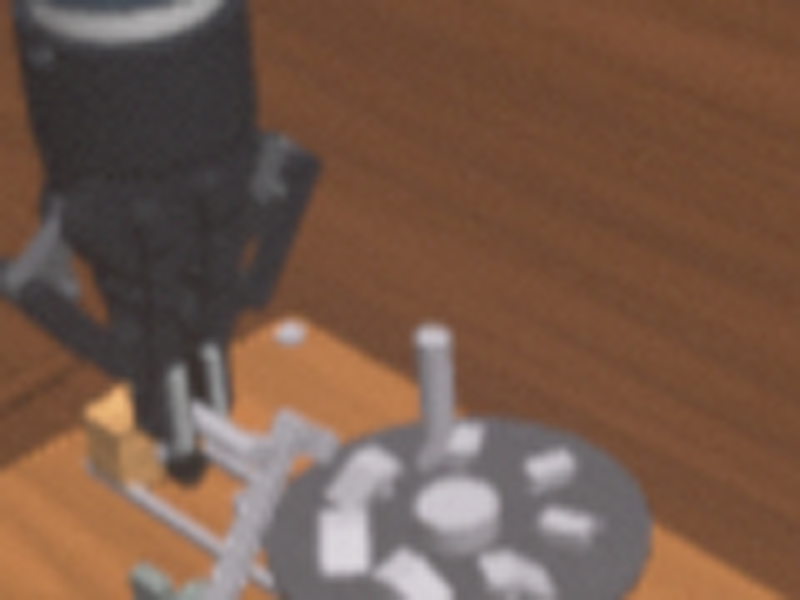

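Call:
{"api": "carry_out", "payload": {
  "motion": [
    [0, 0, 0, 0, 0, 0, 0.15],
    [0, 0, 0, 0, 0, 0, 0.2],
    [0, 0, 0, 0, 0, 0.002, 0.22],
    [0, 0, 0, 0, 0, 0.003, 0.22]
  ]
}}

```text
time_s: 11.4
position: [0.6098, -0.0812, 0.1209]
orientation: [[0.041, 0.999, 0.001], [0.999, -0.041, -0.0], [-0.0, 0.001, -1.0]]
wrist_force: [-0.5, 0.2, -0.9]
gripper_width: 0.219
```

```bash
sed -i 's/HX,HZ,RB,A0=.*/HX,HZ,RB,A0=.1193,.071,.0706,15.6/' arc.py; python3 - <<'E'
from arc import *
P,R=st(); 
tg=[(tcp(t,off=.016,dx=.0044),down(-2.35),1) for t in (56,60,64,68,72,76,80,84,88,92,96,100)]
show(rows(P,R,tg,.22))
look("s12",b=(190,110,120,90))
E
```

```text
[ 0.6098 -0.0812  0.1209] yaw -2.3 q [-10.  36.  19.  99. -15.  47.  14.] F [-0.5  0.2 -0.9] Ftool [ 0.2 -0.5  0.9] M [0.04 0.12 0.02] g 0.219 t 11.4
[0.1, 0.0, 0.0, 0.0, 0.0056, -0.0011, 0.22],
[-0.0, 0.0, 0.0, 0.0, 0.0047, -0.0014, 0.22],
[-0.0, 0.0, 0.0, 0.0, 0.0048, -0.001, 0.22],
[-0.0, 0.0, 0.0, 0.0, 0.0049, -0.0007, 0.22],
[-0.0, 0.0, 0.0, 0.0, 0.0049, -0.0004, 0.22],
[-0.0, 0.0, 0.0, 0.0, 0.0049, -0.0001, 0.22],
[-0.0, 0.0, 0.0, 0.0, 0.0049, 0.0003, 0.22],
[-0.0, 0.0, 0.0, 0.0, 0.0049, 0.0007, 0.22],
[-0.0, 0.0, 0.0, 0.0, 0.0049, 0.001, 0.22],
[-0.0, 0.0, 0.0, 0.0, 0.0047, 0.0013, 0.22],
[-0.0, 0.0, 0.0, 0.0, 0.0046, 0.0017, 0.22],
[-0.0, 0.0, 0.0, 0.0, 0.0046, 0.0019, 0.22],
```

View pics/s12.png

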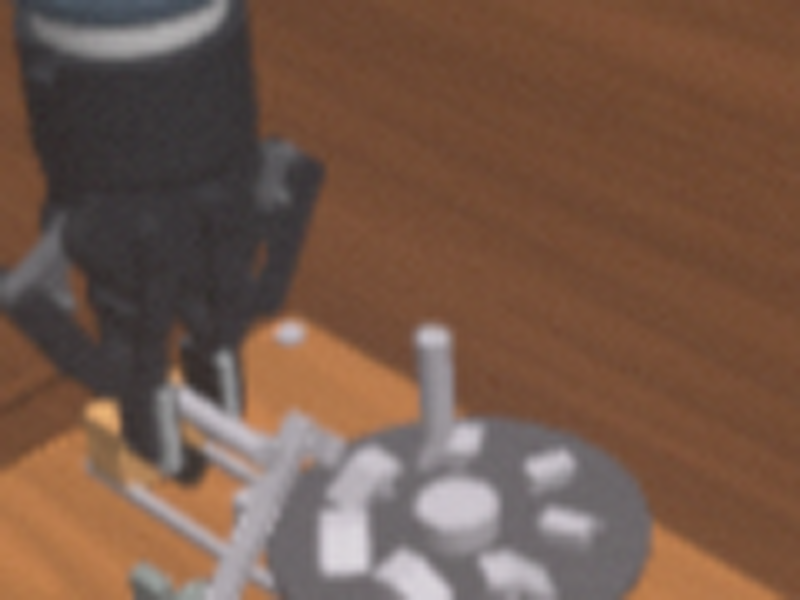

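Call:
{"api": "carry_out", "payload": {
  "motion": [
    [0, 0, 0, 0, 0.005, -0.001, 0.22],
    [0, 0, 0, 0, 0.005, -0.0015, 0.22],
    [0, 0, 0, 0, 0.005, -0.001, 0.22],
    [0, 0, 0, 0, 0.005, -0.001, 0.22],
    [0, 0, 0, 0, 0.005, -0.0005, 0.22],
    [0, 0, 0, 0, 0.005, 0, 0.22]
  ]
}}

```text
time_s: 12.05
position: [0.64, -0.0824, 0.1259]
orientation: [[0.041, 0.999, 0.0], [0.999, -0.041, -0.0], [-0.0, 0.0, -1.0]]
wrist_force: [-0.1, 0.6, 0.0]
gripper_width: 0.221
```

```bash
python3 - <<'E'
from arc import *
P,R=st(); 
tg=[(tcp(t,off=.016,dx=.0044),down(-2.35),1) for t in (80,84,88,92,96,100)]
show(rows(P,R,tg,.22))
look("s13",b=(170,110,120,90))
E
```

```text
[ 0.64   -0.0824  0.1259] yaw -2.3 q [-10.  38.  19.  94. -16.  50.  13.] F [-0.1  0.6  0. ] Ftool [ 0.6 -0.1 -0. ] M [ 0.01  0.07 -0.04] g 0.221 t 12.05
[0.0, 0.0, 0.0, -0.0001, 0.0045, 0.0007, 0.22],
[0.0, 0.0, 0.0, 0.0, 0.0049, 0.0006, 0.22],
[0.0, 0.0, 0.0, 0.0, 0.0049, 0.001, 0.22],
[0.0, 0.0, 0.0, 0.0, 0.0047, 0.0014, 0.22],
[0.0, 0.0, 0.0, 0.0, 0.0046, 0.0016, 0.22],
[0.0, 0.0, 0.0, 0.0, 0.0046, 0.002, 0.22],
```

View pics/s13.png

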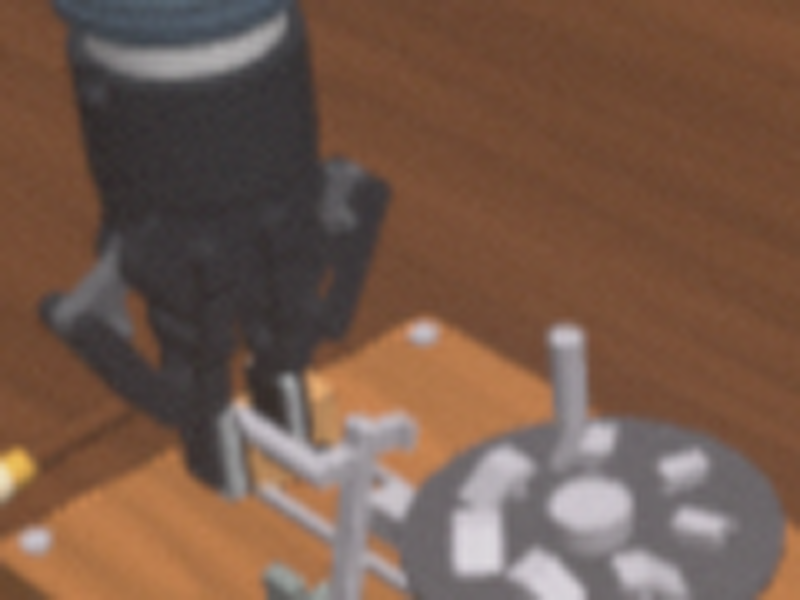

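Call:
{"api": "carry_out", "payload": {
  "motion": [
    [0, 0, 0, 0, 0.005, 0.0005, 0.22],
    [0, 0, 0, 0, 0.005, 0.0005, 0.22],
    [0, 0, 0, 0, 0.005, 0.001, 0.22],
    [0, 0, 0, 0, 0.005, 0.001, 0.22],
    [0, 0, 0, 0, 0.005, 0.0015, 0.22],
    [0, 0, 0, 0, 0.004, 0.0015, 0.22]
  ]
}}

```text
time_s: 12.7
position: [0.6688, -0.0836, 0.1196]
orientation: [[0.041, 0.999, 0.0], [0.999, -0.041, -0.0], [-0.0, 0.0, -1.0]]
wrist_force: [0.9, 0.1, 0.1]
gripper_width: 0.22
```

```bash
python3 - <<'E'
from arc import *
P,R=st(); 
tg=[(tcp(t,off=.014,dx=.0044),down(-2.35),1) for t in (102,105,108)]
show(rows(P,R,tg,.22))
look("s14",b=(160,110,120,90))
E
```

```text
[ 0.6688 -0.0836  0.1196] yaw -2.3 q [ -9.  41.  19.  90. -16.  52.  13.] F [0.9 0.1 0.1] Ftool [ 0.2  0.9 -0.1] M [-0.02  0.01 -0.02] g 0.22 t 12.7
[0.0, 0.0, 0.0, -0.0001, 0.0016, 0.0001, 0.22],
[0.0, 0.0, 0.0, 0.0, 0.0032, 0.0018, 0.22],
[0.0, 0.0, 0.0, 0.0, 0.0031, 0.0019, 0.22],
```

View pics/s14.png

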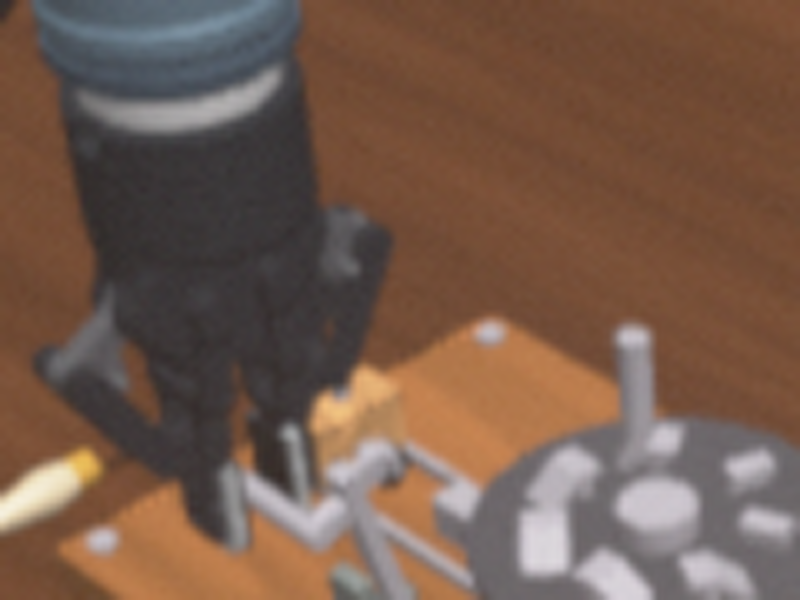

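Call:
{"api": "carry_out", "payload": {
  "motion": [
    [0, 0, 0, 0, 0.003, 0.001, 0.22],
    [0, 0, 0, 0, 0.003, 0.001, 0.22],
    [0, 0, 0, 0, 0.003, 0.001, 0.22],
    [0, 0, 0, 0, 0, 0, 0.25],
    [0, 0, 0, 0, 0, 0, 0.25]
  ]
}}

```text
time_s: 13.25
position: [0.6773, -0.0839, 0.1168]
orientation: [[0.041, 0.999, -0.0], [0.999, -0.041, -0.0], [-0.0, -0.0, -1.0]]
wrist_force: [0.2, 0.1, 0.3]
gripper_width: 0.252
```

```bash
python3 - <<'E'
from arc import *
P,R=st(); 
print(W(HX+.0399,-.035,.129), W(HX+.0399,-.046,.129))
look("s15",[W(HX+.0399,-.046,.129),W(HX+.0399,0,.129)],b=(160,110,120,90))
E
```

```text
[ 0.6773 -0.0839  0.1168] yaw -2.3 q [ -9.  42.  19.  88. -16.  52.  13.] F [0.2 0.1 0.3] Ftool [ 0.1  0.2 -0.3] M [-0.05 -0.03 -0.07] g 0.252 t 13.25
[ 0.67313098 -0.08379836  0.129     ] [ 0.67267994 -0.09478911  0.129     ]
```

View pics/s15.png

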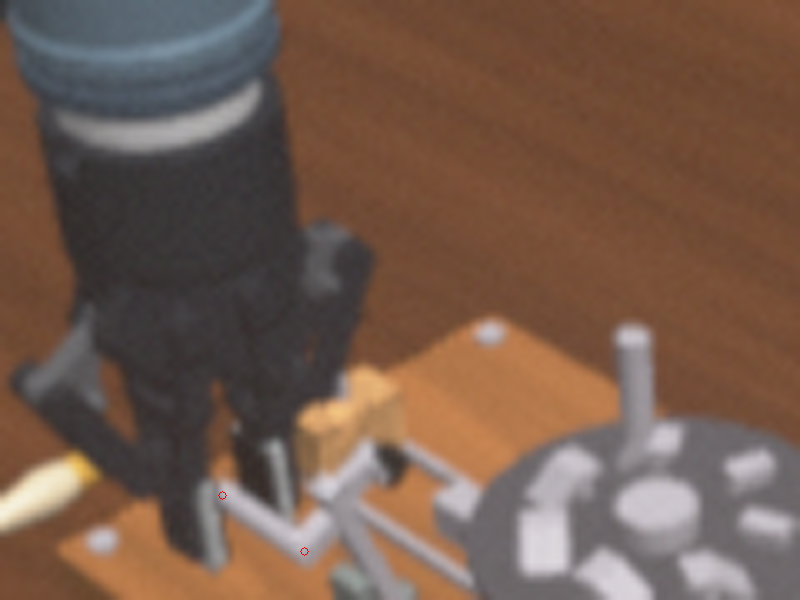

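Call:
{"api": "carry_out", "payload": {
  "motion": [
    [0, 0, 0, 0, 0, -0.01, 0.25],
    [0, 0, 0, 0, 0, -0.02, 0.25],
    [0, 0, 0, 0, 0, -0.02, 0.25],
    [0, 0, 0, 0, 0, -0.01, 0.25]
  ]
}}

```text
time_s: 13.7
position: [0.6784, -0.0843, 0.1796]
orientation: [[0.041, 0.999, 0.003], [0.999, -0.041, -0.0], [-0.0, 0.003, -1.0]]
wrist_force: [0.2, 0.2, 0.5]
gripper_width: 0.252
```

```bash
python3 - <<'E'
from arc import *
import pickle
P,R=st(); 
look("s16",[W(HX+.0399,-.046,.129),W(HX+.0399,0,.129)],b=(160,110,120,90))
print(pinW(233.6))
show(rows(P,R,[(np.append(pinW(233.6)[:2],.135),down(-38.7),12)],.3))
T=pickle.load(open("top0.pkl","rb"))
for z in (.03,.035,.04):
    for u in ((533,230),(563,233)):
        q=atz(T,np.array(u)/2.5+[150,130],z); d=q-np.array([*AX,0]); print(z,d@XP,d@YP)
c=T["color"][195:260,330:410,::-1]; cv2.imwrite("pics/bump.png",cv2.resize(c,None,fx=9,fy=9,interpolation=cv2.INTER_CUBIC))
E
```

```text
[ 0.6784 -0.0843  0.1796] yaw -2.3 q [-10.  38.  21.  86. -15.  58.  12.] F [0.2 0.2 0.5] Ftool [ 0.2  0.2 -0.5] M [ 0.02  0.   -0.04] g 0.252 t 13.7
[ 0.4754409  -0.09221261  0.068     ]
[0.0, -0.0, 3.0, -0.0014, -0.0169, 0.0037, 0.3],
[0.0, -0.0, 3.1, -0.0022, -0.0168, 0.0036, 0.3],
[0.0, -0.0, 3.0, -0.0031, -0.0166, 0.0037, 0.3],
[0.1, -0.0, 3.0, -0.004, -0.0165, 0.0036, 0.3],
[-0.0, -0.0, 3.1, -0.0049, -0.0162, 0.0037, 0.3],
[-0.0, -0.0, 3.0, -0.0057, -0.0159, 0.0037, 0.3],
[0.0, -0.0, 3.0, -0.0066, -0.0156, 0.0037, 0.3],
[0.0, -0.0, 3.0, -0.0073, -0.0153, 0.0037, 0.3],
[0.0, -0.0, 3.1, -0.0082, -0.0148, 0.0037, 0.3],
[0.0, -0.0, 3.0, -0.0089, -0.0144, 0.0037, 0.3],
[0.1, -0.1, 3.0, -0.0097, -0.0139, 0.0036, 0.3],
[-0.0, 0.0, 3.1, -0.0104, -0.0134, 0.0038, 0.3],
0.03 0.03372033087698458 -0.09693989130694401
0.03 0.03289441279959593 -0.12435962309773542
0.035 0.03333483402999108 -0.09580538192800366
0.035 0.03251370213274666 -0.12306621687484559
0.04 0.03294933718299758 -0.09467087254906327
0.04 0.03213299146589739 -0.12177281065195579
```

View pics/s16.png

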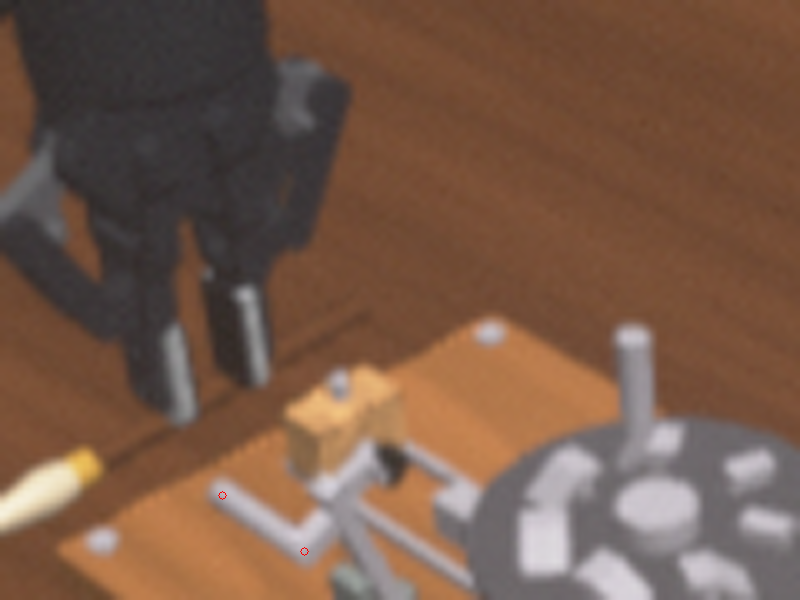

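View pics/bump.png

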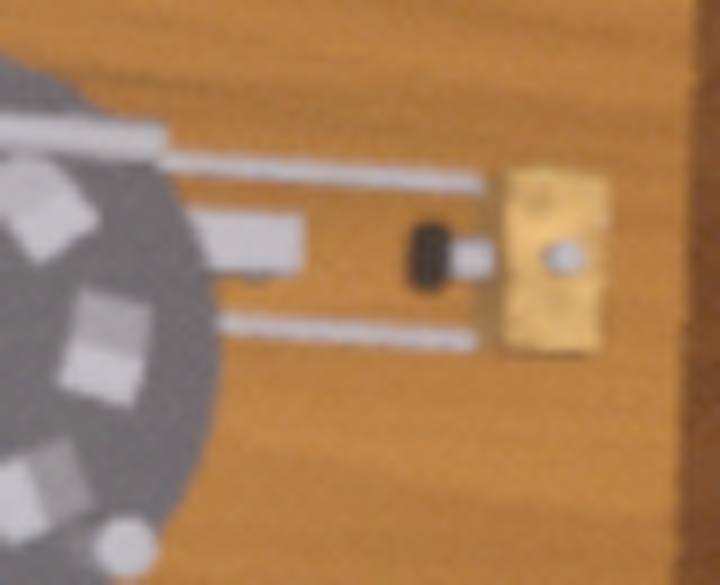

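Call:
{"api": "carry_out", "payload": {
  "motion": [
    [0, 0, 3, -0.0015, -0.017, 0, 0.3],
    [0, 0, 3, -0.002, -0.017, 0, 0.3],
    [0, 0, 3, -0.003, -0.0165, 0.002, 0.3],
    [0, 0, 3, -0.004, -0.0165, 0.004, 0.3],
    [0, 0, 3, -0.005, -0.016, 0.004, 0.35],
    [0, 0, 3, -0.006, -0.016, 0.005, 0.35],
    [0, 0, 3, -0.0065, -0.0155, 0.005, 0.35],
    [0, 0, 3, -0.0075, -0.0155, 0.005, 0.35],
    [0, 0, 3, -0.008, -0.015, 0.005, 0.35],
    [0, 0, 3, -0.009, -0.0145, 0.005, 0.35],
    [0, 0, 3, -0.0095, -0.014, 0.005, 0.35],
    [0, 0, 3, -0.0105, -0.0135, 0.004, 0.35]
  ]
}}

```text
time_s: 14.95
position: [0.4725, -0.0922, 0.1323]
orientation: [[0.622, 0.783, -0.001], [0.783, -0.622, 0.0], [-0.0, -0.0, -1.0]]
wrist_force: [0.2, 0.1, 0.5]
gripper_width: 0.349
```

```bash
python3 - <<'E'
from arc import *
P,R=st(); 
show(rows(P,R,[(pinW(233.6),down(-38.7),6)],.35))
look("s17",[W(HX+.0399,-.046,.129),W(HX+.0399,0,.129),pinW(233.6,.098)],b=(160,80,160,120))
E
```

```text
[ 0.4725 -0.0922  0.1323] yaw -38.4 q [-18.  25.  30. 119. -19.  40. -14.] F [0.2 0.1 0.5] Ftool [ 0.2  0.1 -0.5] M [ 0.01 -0.01 -0.02] g 0.349 t 14.95
[-0.0, 0.0, 0.0, 0.0003, 0.0004, 0.0107, 0.35],
[-0.0, 0.0, 0.1, 0.0003, 0.0004, 0.0107, 0.35],
[-0.0, 0.0, 0.0, 0.0003, 0.0004, 0.0108, 0.35],
[-0.0, 0.0, 0.1, 0.0003, 0.0004, 0.0107, 0.35],
[-0.0, 0.0, 0.0, 0.0003, 0.0004, 0.0107, 0.35],
[-0.0, 0.0, 0.1, 0.0003, 0.0004, 0.0107, 0.35],
```

View pics/s17.png

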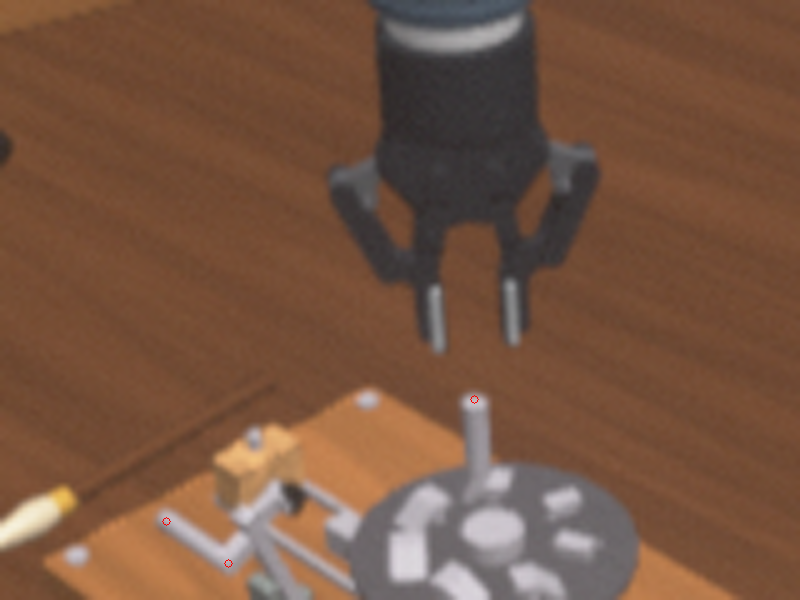

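Pawl lies on its rest (bar at 165,517–228,565), the pin top is at (474,400) and lies between the open pads. Descend round the pin.

Call:
{"api": "carry_out", "payload": {
  "motion": [
    [0, 0, 0, 0.001, 0.001, 0.011, 0.35],
    [0, 0, 0, 0.001, 0.001, 0.011, 0.35],
    [0, 0, 0, 0, 0.0005, 0.011, 0.35],
    [0, 0, 0, 0, 0, 0.011, 0.35],
    [0, 0, 0, 0, 0, 0.011, 0.35],
    [0, 0, 0, 0, 0, 0.009, 0.3],
    [0, 0, 0, 0, 0, 0, 0.25],
    [0, 0, 0, 0, 0, 0, 0.22]
  ]
}}

```text
time_s: 15.8
position: [0.4768, -0.0924, 0.0687]
orientation: [[0.62, 0.784, -0.0], [0.784, -0.62, -0.0], [-0.0, -0.0, -1.0]]
wrist_force: [-0.2, -0.6, 0.4]
gripper_width: 0.22
```

```bash
cat > back.py <<'E'
from arc import *
# tool offset ahead of pin: pad on +y side pushes pin toward -y: pin centre = TCP + s*y,  s=gap/2-7mm
def pin_from(P,R,g): 
    s=g*.085/2-.007; c=P+R[:,1]*s-np.array([*AX,0]); return np.degrees(np.arctan2(c@YP,c@XP))%360, np.hypot(c@XP,c@YP), s
def brow(P,R,angs,g):
    s=g*.085/2-.007; tg=[]
    for a in angs:
        yaw=a-2.35-90+180  # backward tangential is a-90 (world +YAW); tool y opposite
        Rt=down(yaw); tg.append((pinW(a)-s*Rt[:,1],Rt,1))
    return rows(P,R,tg,g)
E
python3 - <<'E'
from back import *
P,R=st(); print(pin_from(P,R,.22),yawy(R))
look("s18",[],b=(200,110,120,90))
show(brow(P,R,[234,232,229,226,223,220,217,214,211,208,205],.22))
E
```

```text
[ 0.4768 -0.0924  0.0687] yaw -38.3 q [-14.  32.  25. 120. -25.  33. -10.] F [-0.2 -0.6  0.4] Ftool [-0.6  0.3 -0.4] M [-0.01 -0.02  0.01] g 0.22 t 15.8
(np.float64(236.78476920559672), np.float64(0.063384888759101), 0.0023500000000000005) -38.341601531388186
[-0.0, 0.0, 0.0, -0.0007, -0.0031, 0.0007, 0.22],
[-0.0, 0.0, 2.0, 0.0001, -0.0022, -0.0, 0.22],
[-0.0, 0.0, 3.0, 0.0002, -0.0034, -0.0, 0.22],
[-0.0, 0.0, 3.0, 0.0003, -0.0033, -0.0, 0.22],
[-0.0, 0.0, 3.0, 0.0002, -0.0034, -0.0, 0.22],
[-0.0, 0.0, 3.0, 0.0002, -0.0033, -0.0, 0.22],
[-0.0, 0.0, 3.0, 0.0002, -0.0033, -0.0, 0.22],
[-0.0, 0.0, 3.0, 0.0002, -0.0034, -0.0, 0.22],
[-0.0, 0.0, 3.0, 0.0002, -0.0033, -0.0, 0.22],
[-0.0, 0.0, 3.0, 0.0002, -0.0034, -0.0, 0.22],
[-0.0, 0.0, 3.0, 0.0002, -0.0033, -0.0, 0.22],
```

View pics/s18.png

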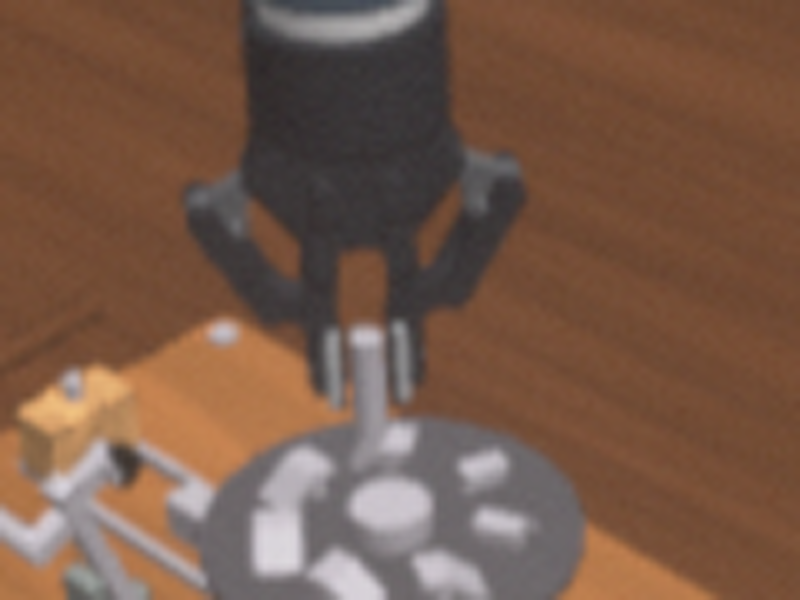

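Call:
{"api": "carry_out", "payload": {
  "motion": [
    [0, 0, 0, -0.0005, -0.003, 0, 0.22],
    [0, 0, 2, 0, -0.0022, 0, 0.22],
    [0, 0, 3, 0.0002, -0.0034, 0, 0.22],
    [0, 0, 3, 0.0002, -0.0034, 0, 0.22],
    [0, 0, 3, 0.0002, -0.0034, 0, 0.22],
    [0, 0, 3, 0.0002, -0.0034, 0, 0.22],
    [0, 0, 3, 0.0002, -0.0034, 0, 0.22],
    [0, 0, 3, 0.0002, -0.0034, 0, 0.22],
    [0, 0, 3, 0.0002, -0.0034, 0, 0.22],
    [0, 0, 3, 0.0002, -0.0034, 0, 0.22],
    [0, 0, 3, 0.0002, -0.0034, 0, 0.22]
  ]
}}

```text
time_s: 16.95
position: [0.4563, -0.0649, 0.0694]
orientation: [[0.924, 0.382, 0.003], [0.382, -0.924, -0.001], [0.002, 0.002, -1.0]]
wrist_force: [2.7, -3.1, -1.3]
gripper_width: 0.22
```

```bash
python3 - <<'E'
from back import *
P,R=st(); print(pin_from(P,R,.22),yawy(R))
look("s19",[],b=(180,90,160,120))
a=pin_from(P,R,.22)[0]
show(brow(P,R,[202,199,196,193,190,187,184,181,178],.22))
E
```

```text
[ 0.4563 -0.0649  0.0694] yaw -67.6 q [-24.  32.  33. 124. -33.  32. -34.] F [ 2.7 -3.1 -1.3] Ftool [1.2 3.9 1.3] M [-0.58 -0.48  0.02] g 0.22 t 16.95
(np.float64(205.39121149917037), np.float64(0.06337685657072188), 0.0023500000000000005) -67.56925699079396
[0.1, -0.1, 2.8, -0.0004, -0.0038, 0.0014, 0.22],
[0.0, -0.0, 3.0, 0.0002, -0.0033, -0.0, 0.22],
[0.0, -0.0, 3.0, 0.0002, -0.0034, -0.0, 0.22],
[0.0, -0.0, 3.0, 0.0002, -0.0033, -0.0, 0.22],
[0.0, -0.0, 3.0, 0.0002, -0.0034, -0.0, 0.22],
[0.0, -0.0, 3.0, 0.0002, -0.0033, -0.0, 0.22],
[0.0, -0.0, 3.0, 0.0002, -0.0034, -0.0, 0.22],
[0.0, -0.0, 3.0, 0.0002, -0.0033, -0.0, 0.22],
[0.0, -0.0, 3.0, 0.0002, -0.0033, -0.0, 0.22],
```

View pics/s19.png

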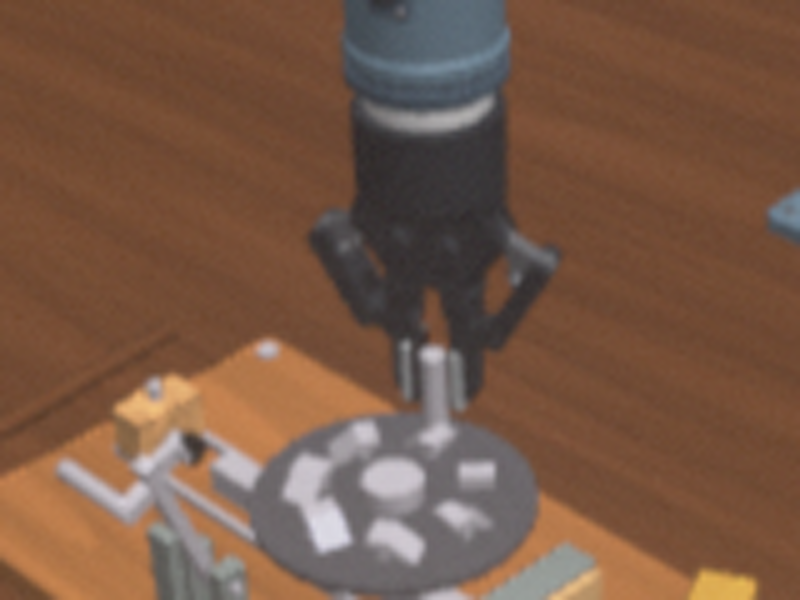

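Call:
{"api": "carry_out", "payload": {
  "motion": [
    [0, 0, 3, -0.0002, -0.0034, 0, 0.22],
    [0, 0, 3, 0.0002, -0.0034, 0.0005, 0.22],
    [0, 0, 3, 0.0002, -0.0034, 0, 0.22],
    [0, 0, 3, 0.0002, -0.0034, 0, 0.22],
    [0, 0, 3, 0.0002, -0.0034, 0, 0.22],
    [0, 0, 3, 0.0002, -0.0034, 0, 0.22],
    [0, 0, 3, 0.0002, -0.0034, 0, 0.22],
    [0, 0, 3, 0.0002, -0.0034, 0, 0.22],
    [0, 0, 2, 0.0002, -0.0022, 0, 0.22]
  ]
}}

```text
time_s: 17.9
position: [0.4518, -0.0362, 0.0689]
orientation: [[0.998, -0.061, 0.002], [-0.061, -0.998, -0.001], [0.002, 0.001, -1.0]]
wrist_force: [-0.3, -3.2, 2.8]
gripper_width: 0.221
```

```bash
python3 - <<'E'
from back import *
P,R=st(); print(pin_from(P,R,.22),yawy(R))
look("s20",[],b=(190,120,120,90))
show(brow(P,R,[176,174,172,170,168,166],.22))
E
```

```text
[ 0.4518 -0.0362  0.0689] yaw -93.5 q [-33.  34.  40. 125. -40.  34. -57.] F [-0.3 -3.2  2.8] Ftool [-0.   3.2 -2.8] M [-0.65 -0.2  -0.01] g 0.221 t 17.9
(np.float64(178.98287010960823), np.float64(0.06397551998734756), 0.0023500000000000005) -93.47471220859288
[0.1, -0.1, 2.9, 0.0002, -0.0033, 0.0009, 0.22],
[-0.1, -0.0, 2.0, 0.0001, -0.0023, -0.0, 0.22],
[0.0, -0.0, 2.0, 0.0001, -0.0022, -0.0, 0.22],
[0.0, -0.0, 2.0, 0.0001, -0.0022, -0.0, 0.22],
[0.0, -0.0, 2.0, 0.0002, -0.0023, -0.0, 0.22],
[0.0, -0.0, 2.0, 0.0001, -0.0022, -0.0, 0.22],
```

View pics/s20.png

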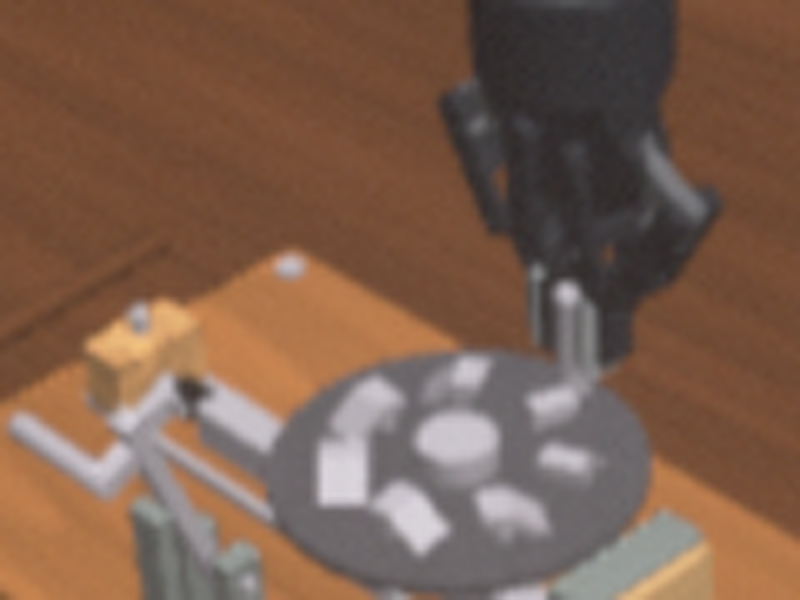

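Call:
{"api": "carry_out", "payload": {
  "motion": [
    [0, 0, 2, 0.0001, -0.0022, 0, 0.22],
    [0, 0, 2, 0.0001, -0.0022, 0, 0.22],
    [0, 0, 2, 0.0001, -0.0022, 0, 0.22],
    [0, 0, 1, 0.0001, -0.0011, 0, 0.22]
  ]
}}

```text
time_s: 18.35
position: [0.4526, -0.0285, 0.0686]
orientation: [[0.984, -0.18, 0.001], [-0.18, -0.984, -0.001], [0.001, 0.001, -1.0]]
wrist_force: [1.8, -3.7, 2.3]
gripper_width: 0.225
```

```bash
cat > crop2.py <<'E'
from back import *
def both(tag):
    P,R=st(); a=pin_from(P,R,.22); print(a, "wheel~",np.radians(a[0]-225))
    p=cams.grab_frame("scene");q=cams.grab_frame("top")
    A=cv2.resize(p["color"][160:190,195:245,::-1],None,fx=8,fy=8,interpolation=cv2.INTER_CUBIC)
    B=cv2.resize(q["color"][200:245,335:410,::-1],None,fx=8,fy=8,interpolation=cv2.INTER_CUBIC)
    c=np.zeros((600,600,3),np.uint8); c[:240,:400]=A; c[240:600,:600]=B
    cv2.imwrite(f"pics/{tag}.png",c); return P,R
E
python3 - <<'E'
from crop2 import *
both("b1")
E
```

```text
[ 0.4526 -0.0285  0.0686] yaw -100.4 q [-35.  35.  41. 125. -41.  35. -63.] F [ 1.8 -3.7  2.3] Ftool [ 2.4  3.3 -2.3] M [-0.68 -0.21 -0.02] g 0.225 t 18.35
(np.float64(172.0282101356113), np.float64(0.0643299889041935), 0.0023500000000000005) wheel~ -0.9245321438081435
```

View pics/b1.png

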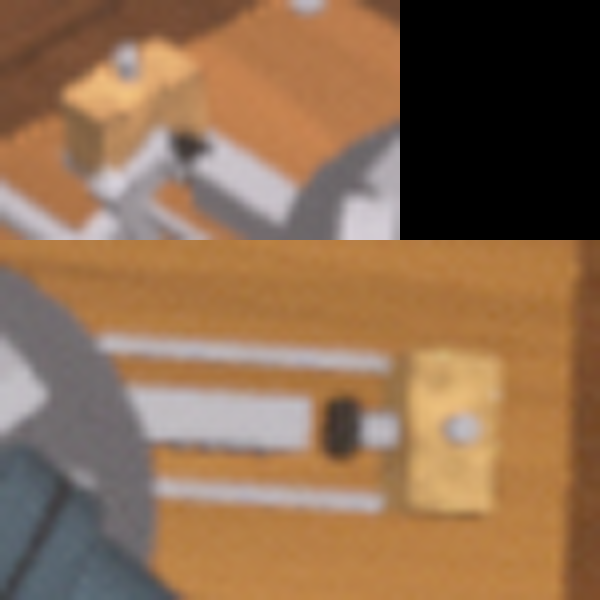

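Call:
{"api": "carry_out", "payload": {
  "motion": [
    [0, 0, 1, 0.0001, -0.0011, 0, 0.22],
    [0, 0, 1, 0.0001, -0.0011, 0, 0.22],
    [0, 0, 1, 0.0001, -0.0011, 0, 0.22],
    [0, 0, 1, 0.0001, -0.0011, 0, 0.22],
    [0, 0, 1, 0, -0.0011, 0, 0.22]
  ]
}}

```text
time_s: 18.95
position: [0.4537, -0.0226, 0.0683]
orientation: [[0.964, -0.266, -0.0], [-0.266, -0.964, -0.0], [-0.0, 0.0, -1.0]]
wrist_force: [1.2, -2.9, 2.6]
gripper_width: 0.222
```

```bash
python3 - <<'E'
from crop2 import *
both("b2")
E
```

```text
[ 0.4537 -0.0226  0.0683] yaw -105.4 q [-36.  35.  43. 125. -43.  35. -68.] F [ 1.2 -2.9  2.6] Ftool [ 1.9  2.5 -2.6] M [-0.71 -0.07  0.02] g 0.222 t 18.95
(np.float64(166.7384746426281), np.float64(0.0648497942997274), 0.0023500000000000005) wheel~ -1.0168554447203058
```

View pics/b2.png

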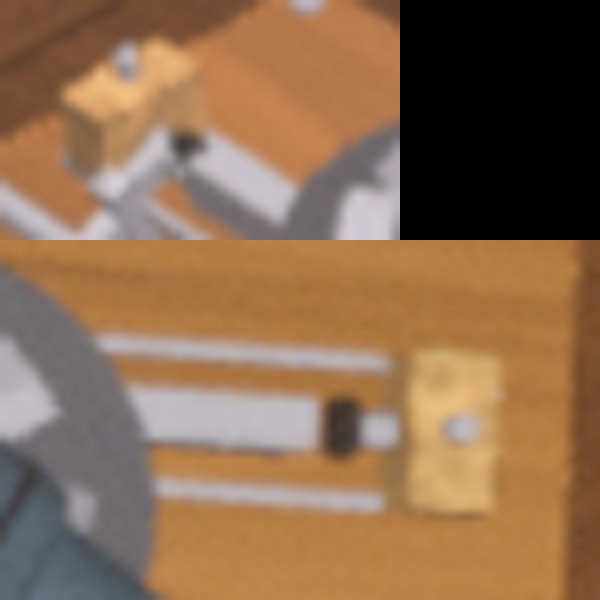

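Call:
{"api": "carry_out", "payload": {
  "motion": [
    [0, 0, 0.5, 0, -0.0006, 0, 0.22],
    [0, 0, 0.5, 0, -0.0006, 0, 0.22],
    [0, 0, 0, 0, 0, 0, 0.22]
  ]
}}

```text
time_s: 19.35
position: [0.4539, -0.0214, 0.0682]
orientation: [[0.96, -0.281, -0.0], [-0.281, -0.96, 0.0], [-0.0, 0.0, -1.0]]
wrist_force: [0.7, -2.6, 0.0]
gripper_width: 0.222
```

```bash
python3 - <<'E'
from crop2 import *
P,R=st();a=pin_from(P,R,.22); print(a)
E
```

```text
[ 0.4539 -0.0214  0.0682] yaw -106.3 q [-37.  36.  43. 125. -43.  35. -69.] F [ 0.7 -2.6  0. ] Ftool [ 1.4  2.3 -0. ] M [-0.57 -0.1  -0.02] g 0.222 t 19.35
(np.float64(165.63929361576126), np.float64(0.06497681627983806), 0.0023500000000000005)
```

Call:
{"api": "carry_out", "payload": {
  "motion": [
    [0, 0, 0.5, 0, -0.0006, 0, 0.22],
    [0, 0, 0.5, 0, -0.0006, 0, 0.22],
    [0, 0, 0, 0, 0, 0, 0.22]
  ]
}}

```text
time_s: 19.65
position: [0.4543, -0.0202, 0.0682]
orientation: [[0.955, -0.298, -0.0], [-0.298, -0.955, 0.0], [-0.0, 0.0, -1.0]]
wrist_force: [0.1, -2.7, -0.0]
gripper_width: 0.22
```

```bash
python3 - <<'E'
from crop2 import *
both("b3")
E
```

```text
[ 0.4543 -0.0202  0.0682] yaw -107.3 q [-37.  36.  43. 125. -43.  36. -70.] F [ 0.1 -2.7 -0. ] Ftool [0.9 2.6 0. ] M [-0.59 -0.    0.  ] g 0.22 t 19.65
(np.float64(164.5652731856352), np.float64(0.06498375409733563), 0.0023500000000000005) wheel~ -1.0547849654539698
```

View pics/b3.png

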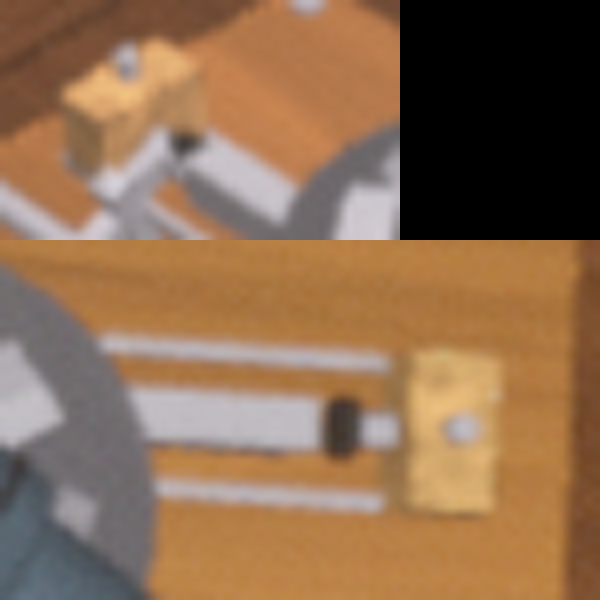

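Call:
{"api": "carry_out", "payload": {
  "motion": [
    [0, 0, 0.5, 0, -0.0006, 0, 0.22],
    [0, 0, 0.5, 0, -0.0006, 0, 0.22],
    [0, 0, 0, 0, 0, 0, 0.22]
  ]
}}

```text
time_s: 20.05
position: [0.4547, -0.0191, 0.0683]
orientation: [[0.949, -0.315, -0.0], [-0.315, -0.949, 0.0], [-0.0, -0.0, -1.0]]
wrist_force: [0.0, -2.4, -0.9]
gripper_width: 0.218
```

Call:
{"api": "carry_out", "payload": {
  "motion": [
    [0, 0, 0.5, 0, -0.0006, 0, 0.22],
    [0, 0, 0.5, 0, -0.0006, 0, 0.22],
    [0, 0, 0, 0, 0, 0, 0.22]
  ]
}}

```text
time_s: 20.35
position: [0.4551, -0.0179, 0.0682]
orientation: [[0.944, -0.331, -0.0], [-0.331, -0.944, 0.0], [-0.0, 0.0, -1.0]]
wrist_force: [0.2, -2.3, 0.2]
gripper_width: 0.221
```

```bash
python3 - <<'E'
from crop2 import *
both("b4")
E
```

```text
[ 0.4551 -0.0179  0.0682] yaw -109.3 q [-38.  36.  44. 125. -44.  36. -71.] F [ 0.2 -2.3  0.2] Ftool [ 0.9  2.1 -0.2] M [-0.54  0.07 -0.  ] g 0.221 t 20.35
(np.float64(162.43985760955047), np.float64(0.06505093776670867), 0.0023500000000000005) wheel~ -1.0918804652298202
```

View pics/b4.png

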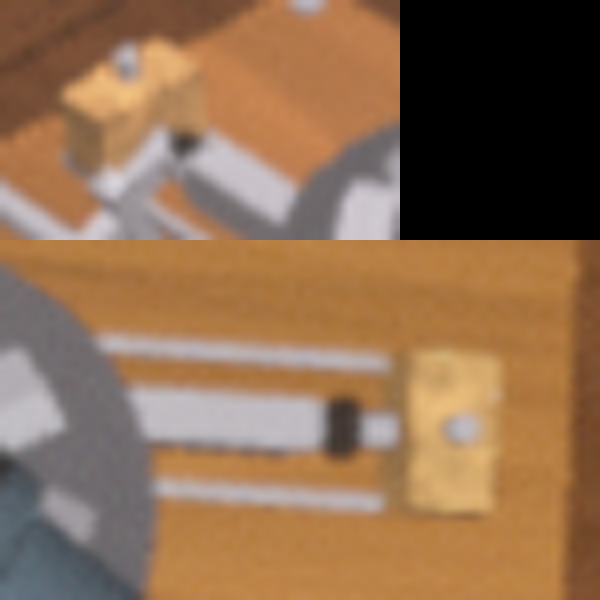

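Call:
{"api": "carry_out", "payload": {
  "motion": [
    [0, 0, 0.5, 0, -0.0006, 0, 0.22],
    [0, 0, 0.5, 0, -0.0006, 0, 0.22],
    [0, 0, 0, 0, 0, 0, 0.22]
  ]
}}

```text
time_s: 20.75
position: [0.4556, -0.0168, 0.0683]
orientation: [[0.938, -0.348, -0.0], [-0.348, -0.938, -0.0], [-0.0, 0.0, -1.0]]
wrist_force: [0.3, -2.2, -1.3]
gripper_width: 0.222
```

Call:
{"api": "carry_out", "payload": {
  "motion": [
    [0, 0, 0.5, 0, -0.0006, 0, 0.22],
    [0, 0, 0.5, 0, -0.0006, 0, 0.22],
    [0, 0, 0, 0, 0, 0, 0.22]
  ]
}}

```text
time_s: 21.05
position: [0.456, -0.0157, 0.0683]
orientation: [[0.931, -0.364, -0.0], [-0.364, -0.931, 0.0], [-0.0, -0.0, -1.0]]
wrist_force: [0.1, -2.4, -0.9]
gripper_width: 0.218
```

```bash
python3 - <<'E'
from crop2 import *
both("b5")
E
```

```text
[ 0.456  -0.0157  0.0683] yaw -111.3 q [-38.  36.  44. 125. -44.  36. -73.] F [ 0.1 -2.4 -0.9] Ftool [1.  2.2 0.9] M [-0.57 -0.03 -0.01] g 0.218 t 21.05
(np.float64(160.2845130313213), np.float64(0.06509261733402892), 0.0023500000000000005) wheel~ -1.129498324634928
```

View pics/b5.png

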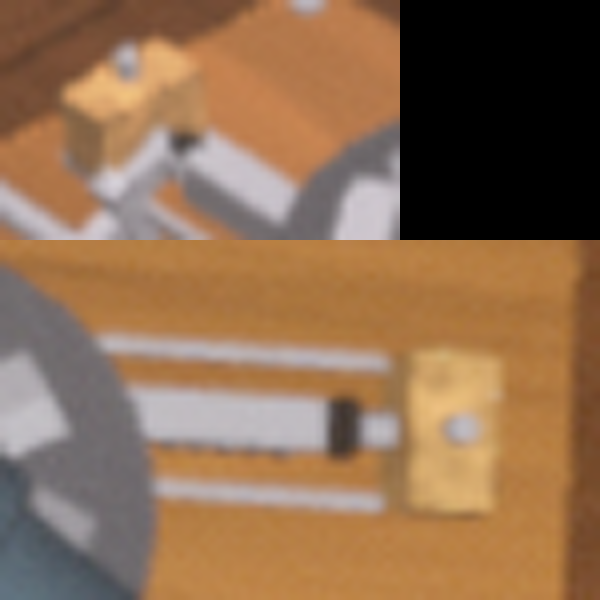

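```bash
python3 - <<'E'
import cv2,numpy as np
for t in ("b1","b2","b3","b4","b5"):
    im=cv2.imread(f"pics/{t}.png",0).astype(float); r=im[240:]
    prof=r[170:205].mean(0)  # rows 410..445
    def cross(lo,hi,lev,rise):
        for x in range(lo,hi):
            a,b=prof[x],prof[x+1]
            if (rise and a<lev<=b) or (not rise and a>=lev>b): return round(x+(lev-a)/(b-a),1)
    print(t,[int(v) for v in prof[296:400:8]], "slide end(->150)",cross(290,345,150,False),"dark start(->90)",cross(300,350,90,False),"dark end(90->)",cross(342,380,90,True))
E
```

```text
b1 [187, 179, 149, 106, 68, 56, 59, 68, 111, 158, 170, 169, 158] slide end(->150) 311.8 dark start(->90) 323.3 dark end(90->) 356.6
b2 [187, 188, 176, 127, 72, 54, 57, 67, 111, 157, 171, 170, 159] slide end(->150) 316.8 dark start(->90) 324.7 dark end(90->) 356.7
b3 [187, 188, 179, 135, 78, 55, 59, 70, 112, 158, 171, 170, 159] slide end(->150) 317.7 dark start(->90) 325.8 dark end(90->) 356.5
b4 [187, 188, 183, 153, 93, 58, 56, 67, 111, 157, 170, 170, 159] slide end(->150) 320.8 dark start(->90) 328.6 dark end(90->) 356.7
b5 [187, 187, 188, 176, 115, 64, 57, 68, 113, 158, 171, 170, 159] slide end(->150) 324.3 dark start(->90) 330.7 dark end(90->) 356.4
```

Call:
{"api": "carry_out", "payload": {
  "motion": [
    [0, 0, 0.5, 0, -0.0006, 0, 0.22],
    [0, 0, 0.5, 0, -0.0006, 0, 0.22],
    [0, 0, 0, 0, 0, 0, 0.22]
  ]
}}

```text
time_s: 21.45
position: [0.4565, -0.0146, 0.0683]
orientation: [[0.925, -0.38, 0.0], [-0.38, -0.925, 0.0], [0.0, -0.0, -1.0]]
wrist_force: [-0.5, -3.2, -2.2]
gripper_width: 0.22
```

Call:
{"api": "carry_out", "payload": {
  "motion": [
    [0, 0, 0.5, 0, -0.0006, 0, 0.22],
    [0, 0, 0.5, 0, -0.0006, 0, 0.22],
    [0, 0, 0, 0, 0, 0, 0.22]
  ]
}}

```text
time_s: 21.75
position: [0.457, -0.0135, 0.0683]
orientation: [[0.918, -0.396, 0.0], [-0.396, -0.918, -0.0], [0.0, -0.0, -1.0]]
wrist_force: [0.4, -3.2, -1.9]
gripper_width: 0.218
```

```bash
cat >> crop2.py <<'E'
def edges(t):
    im=cv2.imread(f"pics/{t}.png",0).astype(float); r=im[240:]; prof=r[170:205].mean(0)
    def cross(lo,hi,lev,rise):
        for x in range(lo,hi):
            a,b=prof[x],prof[x+1]
            if (rise and a<lev<=b) or (not rise and a>=lev>b): return round(float(x+(lev-a)/(b-a)),1)
    print(t,[int(v) for v in prof[296:400:8]],cross(290,345,150,False),cross(300,350,90,False),cross(342,380,90,True))
E
python3 - <<'E'
from crop2 import *
both("b6"); edges("b6")
E
```

```text
[ 0.457  -0.0135  0.0683] yaw -113.3 q [-39.  36.  45. 125. -45.  36. -75.] F [ 0.4 -3.2 -1.9] Ftool [1.7 2.8 1.9] M [-0.55 -0.02  0.  ] g 0.218 t 21.75
(np.float64(158.2070396367311), np.float64(0.06516248441950413), 0.0023500000000000005) wheel~ -1.16575707549311
b6 [187, 188, 188, 179, 137, 80, 59, 69, 112, 158, 170, 170, 159] 326.0 334.3 356.6
```

View pics/b6.png

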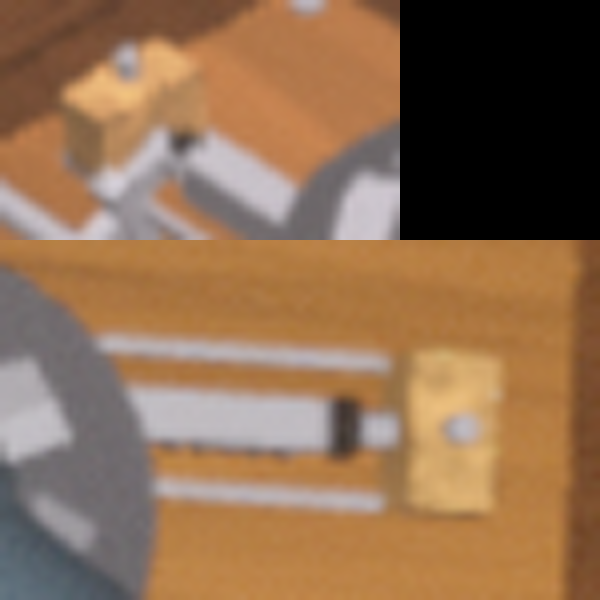

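```bash
python3 - <<'E'
import cv2
a=[cv2.resize(cv2.imread(f"pics/{t}.png")[380:470,290:400],None,fx=3.5,fy=3.2) for t in("b1","b4","b5","b6")]
import numpy as np
cv2.imwrite("pics/cmp.png",np.vstack([np.hstack(a[:2]),np.hstack(a[2:])]))
for t in("b1","b2","b3","b4","b5","b6"):
    im=cv2.imread(f"pics/{t}.png",0).astype(float)
    for y0 in (452,458): print(t,y0,[int(v) for v in im[y0:y0+4,304:372:6].mean(0)])
E
```

```text
b1 452 [144, 139, 130, 115, 90, 71, 70, 77, 92, 111, 126, 132]
b1 458 [142, 141, 138, 131, 116, 101, 96, 101, 113, 128, 136, 136]
b2 452 [146, 144, 130, 113, 92, 76, 72, 79, 95, 113, 125, 130]
b2 458 [141, 141, 137, 129, 115, 101, 97, 103, 114, 127, 136, 135]
b3 452 [141, 140, 133, 118, 91, 73, 73, 74, 92, 113, 125, 131]
b3 458 [140, 140, 138, 132, 114, 100, 98, 100, 114, 129, 135, 137]
b4 452 [140, 141, 135, 118, 92, 75, 75, 77, 92, 112, 125, 129]
b4 458 [137, 139, 141, 131, 114, 102, 100, 101, 112, 127, 136, 136]
b5 452 [141, 142, 138, 131, 103, 77, 73, 77, 89, 109, 127, 132]
b5 458 [138, 137, 136, 132, 117, 103, 100, 102, 112, 127, 136, 136]
b6 452 [139, 140, 139, 133, 109, 85, 76, 76, 91, 112, 127, 131]
b6 458 [139, 140, 139, 131, 117, 103, 99, 102, 114, 129, 137, 138]
```

View pics/cmp.png

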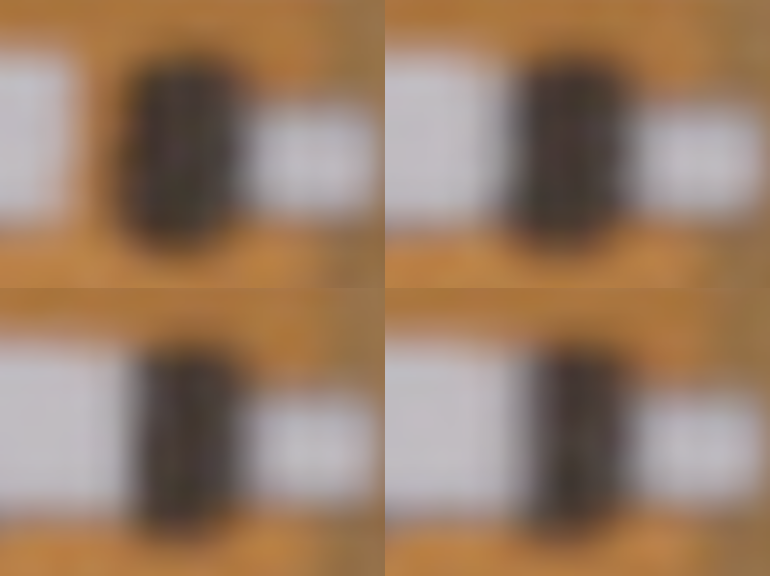

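Call:
{"api": "carry_out", "payload": {
  "motion": [
    [0, 0, 0.5, 0, -0.0006, 0, 0.22],
    [0, 0, 0.5, 0, -0.0006, 0, 0.22],
    [0, 0, 0, 0, 0, 0, 0.22]
  ]
}}

```text
time_s: 22.15
position: [0.4574, -0.0124, 0.0683]
orientation: [[0.911, -0.412, 0.0], [-0.412, -0.911, 0.0], [0.0, -0.0, -1.0]]
wrist_force: [0.0, -3.5, -1.2]
gripper_width: 0.224
```

```bash
python3 - <<'E'
from crop2 import *
both("b7"); edges("b7")
E
```

```text
[ 0.4574 -0.0124  0.0683] yaw -114.3 q [-39.  37.  45. 125. -45.  37. -76.] F [ 0.  -3.5 -1.2] Ftool [1.5 3.2 1.2] M [-0.58 -0.06  0.01] g 0.224 t 22.15
(np.float64(157.15254482310334), np.float64(0.06522965248158752), 0.0023500000000000005) wheel~ -1.1841614819361186
b7 [187, 187, 188, 183, 156, 98, 59, 66, 112, 158, 170, 169, 158] 329.2 337.2 356.5
```

Call:
{"api": "carry_out", "payload": {
  "motion": [
    [0, 0, 0.5, 0, -0.0006, 0, 0.22],
    [0, 0, 0.5, 0, -0.0006, 0, 0.22],
    [0, 0, 0, 0, 0, 0, 0.22]
  ]
}}

```text
time_s: 22.55
position: [0.458, -0.0113, 0.0683]
orientation: [[0.904, -0.428, 0.0], [-0.428, -0.904, -0.0], [0.0, -0.0, -1.0]]
wrist_force: [0.0, -3.0, -1.8]
gripper_width: 0.223
```

```bash
python3 - <<'E'
from crop2 import *
both("b8"); edges("b8")
E
```

```text
[ 0.458  -0.0113  0.0683] yaw -115.3 q [-39.  37.  45. 124. -45.  37. -77.] F [ 0.  -3.  -1.8] Ftool [1.3 2.7 1.8] M [-0.64 -0.08 -0.01] g 0.223 t 22.55
(np.float64(156.109303759449), np.float64(0.06526000177057624), 0.0023500000000000005) wheel~ -1.2023694733888943
b8 [187, 187, 187, 186, 168, 106, 62, 68, 112, 157, 171, 169, 159] 331.2 338.0 356.4
```

```bash
python3 - <<'E'
from back import *
import pickle
T=pickle.load(open("top0.pkl","rb"))
O=np.array([*AX,0])
for nm,u in (("bumper face edge(90)",(335+323.3/8-.0,223)),("slide end b1",(335+311.8/8,223)),("slide end b8",(335+331.2/8,223)),("dark b8",(335+338/8,223)),("slide end t0",(330+302/9,195+240/9))):
    print(nm,[(z,((atz(T,u,z)-O)@YP).round(4)) for z in (.02,.03,.04,.045)])
print("b1 expected",-.095-.0245*.9245/.98, "b8", -.095-.025*1.2024)
E
python3 - <<'E'
import cv2
im=cv2.imread("pics/b8.png")[0:240,0:400]; cv2.imwrite("pics/b8s.png",cv2.resize(im,None,fx=2,fy=2,interpolation=cv2.INTER_CUBIC))
E
```

```text
bumper face edge(90) [(0.02, np.float64(-0.1274)), (0.03, np.float64(-0.1248)), (0.04, np.float64(-0.1222)), (0.045, np.float64(-0.1209))]
slide end b1 [(0.02, np.float64(-0.1241)), (0.03, np.float64(-0.1216)), (0.04, np.float64(-0.119)), (0.045, np.float64(-0.1177))]
slide end b8 [(0.02, np.float64(-0.1297)), (0.03, np.float64(-0.1271)), (0.04, np.float64(-0.1245)), (0.045, np.float64(-0.1231))]
dark b8 [(0.02, np.float64(-0.1316)), (0.03, np.float64(-0.129)), (0.04, np.float64(-0.1264)), (0.045, np.float64(-0.125))]
slide end t0 [(0.02, np.float64(-0.1)), (0.03, np.float64(-0.0977)), (0.04, np.float64(-0.0954)), (0.045, np.float64(-0.0943))]
b1 expected -0.11811250000000001 b8 -0.12506
```

View pics/b8s.png

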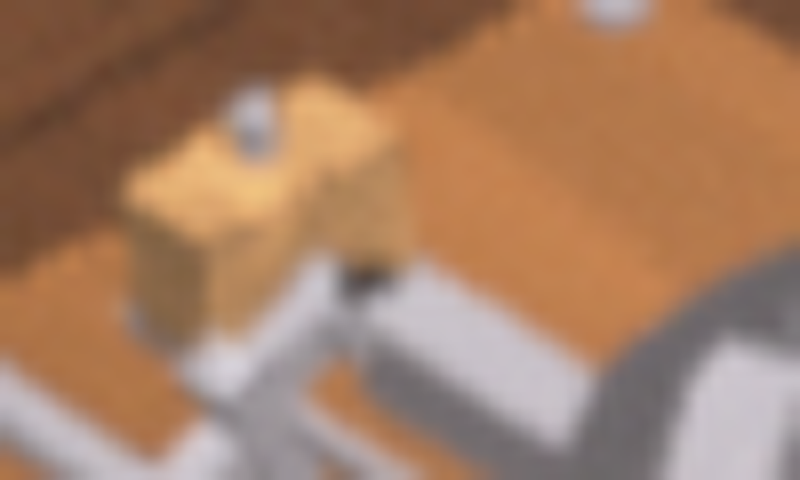

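View pics/b8.png

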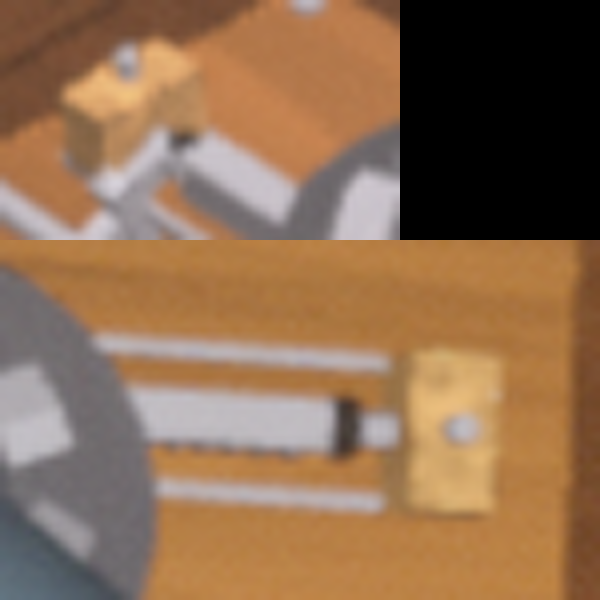

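Call:
{"api": "carry_out", "payload": {
  "motion": [
    [0, 0, 0.5, 0, -0.0006, 0, 0.22],
    [0, 0, 0.5, 0, -0.0006, 0, 0.22],
    [0, 0, 0.5, 0, -0.0006, 0, 0.22],
    [0, 0, 0, 0, 0, 0, 0.22]
  ]
}}

```text
time_s: 23.05
position: [0.4588, -0.0097, 0.0683]
orientation: [[0.892, -0.451, 0.0], [-0.451, -0.892, -0.0], [0.0, -0.0, -1.0]]
wrist_force: [0.2, -2.6, -1.3]
gripper_width: 0.221
```

```bash
python3 - <<'E'
from crop2 import *
both("b9"); edges("b9"); st()
for i in range(3):
    cams.grab_frame("top"); s=get_state(); print((s["orientation"].T@s["wrist_force"]).round(2),s["moment"].round(2))
E
```

```text
[ 0.4588 -0.0097  0.0683] yaw -116.8 q [-40.  37.  46. 124. -46.  37. -78.] F [ 0.2 -2.6 -1.3] Ftool [1.4 2.2 1.3] M [-0.63 -0.17 -0.01] g 0.221 t 23.05
(np.float64(154.49578223586133), np.float64(0.06532662310989563), 0.0023500000000000005) wheel~ -1.2305307365272946
b9 [188, 187, 187, 188, 176, 124, 70, 64, 109, 157, 171, 169, 159] 332.6 340.3 357.0
[ 0.4588 -0.0097  0.0683] yaw -116.8 q [-40.  37.  46. 124. -46.  37. -78.] F [ 0.7 -3.1 -1.7] Ftool [2.  2.5 1.7] M [-0.57 -0.08  0.03] g 0.221 t 23.15
[2.04 2.31 0.45] [-0.56 -0.08  0.04]
[1.58 2.05 1.2 ] [-0.51 -0.14  0.05]
[1.97 1.93 1.6 ] [-0.61 -0.13 -0.02]
```

Call:
{"api": "carry_out", "payload": {
  "motion": [
    [0, 0, 0.5, 0, -0.0006, 0, 0.22],
    [0, 0, 0.5, 0, -0.0006, 0, 0.22],
    [0, 0, 0.5, 0, -0.0006, 0, 0.22],
    [0, 0, 0, 0, 0, 0, 0.22]
  ]
}}

```text
time_s: 23.7
position: [0.4595, -0.0083, 0.0683]
orientation: [[0.88, -0.475, 0.0], [-0.475, -0.88, -0.0], [0.0, 0.0, -1.0]]
wrist_force: [0.7, -4.6, 0.3]
gripper_width: 0.22
```

```bash
python3 - <<'E'
from crop2 import *
both("b10"); edges("b10"); st()
for i in range(3):
    cams.grab_frame("top"); s=get_state(); print((s["orientation"].T@s["wrist_force"]).round(2),s["moment"].round(2))
E
```

```text
[ 0.4595 -0.0083  0.0683] yaw -118.4 q [-40.  37.  46. 124. -46.  37. -80.] F [ 0.7 -4.6  0.3] Ftool [ 2.8  3.7 -0.3] M [-0.87 -0.03  0.04] g 0.22 t 23.7
(np.float64(153.1326412240461), np.float64(0.06541996325904549), 0.0023500000000000005) wheel~ -1.2543220353524374
b10 [187, 187, 187, 187, 178, 139, 83, 62, 99, 149, 169, 170, 159] 334.1 342.8 358.4
[ 0.4595 -0.0083  0.0683] yaw -118.3 q [-40.  37.  46. 124. -46.  37. -80.] F [ 1.1 -4.2  0.4] Ftool [ 3.   3.2 -0.4] M [-0.91 -0.08  0.02] g 0.218 t 23.8
[2.33 3.71 0.75] [-0.92 -0.02 -0.01]
[ 2.32  4.27 -0.24] [-0.88 -0.07  0.03]
[2.99 3.96 0.76] [-0.96 -0.05 -0.06]
```

View pics/b10.png

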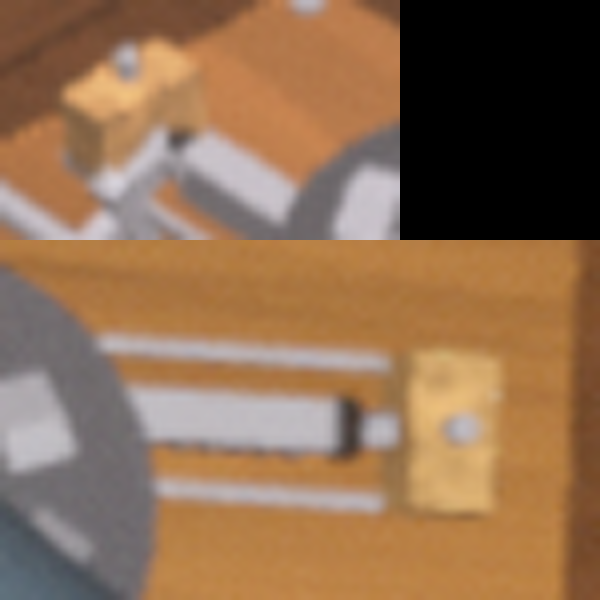

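Call:
{"api": "carry_out", "payload": {
  "motion": [
    [0, 0, 0.5, 0, -0.0006, 0, 0.22],
    [0, 0, 0.5, 0, -0.0006, 0, 0.22],
    [0, 0, 0.5, 0, -0.0006, 0, 0.22],
    [0, 0, 0, 0, 0, 0, 0.22],
    [0, 0, 0, 0, 0, 0, 0.22]
  ]
}}

```text
time_s: 24.45
position: [0.4604, -0.0068, 0.0683]
orientation: [[0.867, -0.498, 0.0], [-0.498, -0.867, -0.0], [0.0, 0.0, -1.0]]
wrist_force: [0.6, -4.6, -0.2]
gripper_width: 0.22
```

```bash
python3 - <<'E'
from crop2 import *
both("b11"); edges("b11"); st()
for i in range(2):
    cams.grab_frame("top"); s=get_state(); print((s["orientation"].T@s["wrist_force"]).round(2),s["moment"].round(2))
E
```

```text
[ 0.4604 -0.0068  0.0683] yaw -119.9 q [-41.  37.  46. 124. -46.  37. -81.] F [ 0.6 -4.6 -0.2] Ftool [2.8 3.7 0.2] M [-1.01 -0.06  0.04] g 0.22 t 24.45
(np.float64(151.60910079020192), np.float64(0.06545444948453942), 0.0023500000000000005) wheel~ -1.2809128322102812
b11 [187, 187, 187, 187, 183, 156, 97, 61, 86, 134, 163, 170, 159] 337.2 345.0 360.7
[ 0.4604 -0.0067  0.0683] yaw -119.9 q [-41.  37.  46. 124. -46.  37. -81.] F [ 0.  -5.1  0.2] Ftool [ 2.6  4.4 -0.2] M [-1.04 -0.04  0.05] g 0.219 t 24.55
[2.81 4.99 1.1 ] [-1.03 -0.02  0.09]
[3.23 3.98 0.91] [-1.04 -0.07  0.04]
```

Call:
{"api": "carry_out", "payload": {
  "motion": [
    [0, 0, 0, 0, 0.001, 0, 0.22],
    [0, 0, 0, 0, 0.0012, 0, 0.25],
    [0, 0, 0, 0, 0, 0, 0.35],
    [0, 0, 0, 0, 0, 0, 0.35]
  ]
}}

```text
time_s: 25.05
position: [0.4592, -0.0079, 0.0683]
orientation: [[0.868, -0.497, -0.0], [-0.497, -0.868, 0.001], [-0.001, -0.001, -1.0]]
wrist_force: [0.6, 0.4, 0.1]
gripper_width: 0.354
```

```bash
python3 - <<'E'
from crop2 import *
both("b12"); edges("b12"); look("s21",[],b=(190,120,120,90))
E
```

```text
[ 0.4592 -0.0079  0.0683] yaw -119.8 q [-41.  37.  46. 124. -46.  37. -81.] F [0.6 0.4 0.1] Ftool [ 0.3 -0.6 -0.1] M [0.01 0.   0.08] g 0.354 t 25.05
(np.float64(152.94979094923838), np.float64(0.06596664271105311), 0.0023500000000000005) wheel~ -1.2575133746860085
b12 [187, 187, 187, 187, 183, 156, 97, 61, 84, 132, 162, 170, 159] 337.4 345.0 361.0
```

View pics/s21.png

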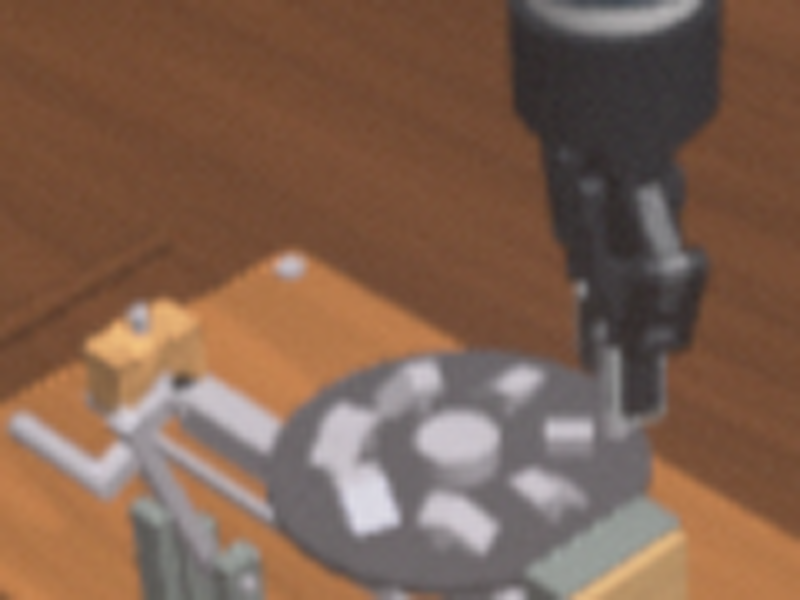

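Call:
{"api": "carry_out", "payload": {
  "motion": [
    [0, 0, 0, 0, 0, -0.008, 0.35],
    [0, 0, 0, 0, 0, -0.012, 0.35],
    [0, 0, 0, 0, 0, -0.02, 0.35],
    [0, 0, 0, 0, 0, -0.025, 0.35],
    [0, 0, 0, 0, 0, -0.025, 0.35],
    [0, 0, 0, 0, 0, 0, 0.35],
    [0, 0, 0, 0, 0, 0, 0.35]
  ]
}}

```text
time_s: 25.9
position: [0.4596, -0.0082, 0.159]
orientation: [[0.868, -0.497, 0.001], [-0.497, -0.868, 0.001], [0.001, -0.001, -1.0]]
wrist_force: [-0.0, 0.5, -1.0]
gripper_width: 0.352
```

```bash
python3 - <<'E'
from crop2 import *
both("b13"); edges("b13"); look("s22",[W(HX+.0399,-.046,.129)],b=(130,80,260,195)); look("t22",b=(150,130,320,190),name="top")
E
```

```text
[ 0.4596 -0.0082  0.159 ] yaw -119.8 q [-50.  29.  59. 122. -35.  47. -90.] F [-0.   0.5 -1. ] Ftool [-0.3 -0.4  1. ] M [0.04 0.   0.04] g 0.352 t 25.9
(np.float64(152.99612243413017), np.float64(0.0654775013271514), 0.0023500000000000005) wheel~ -1.2567047377273088
b13 [187, 187, 187, 188, 183, 155, 96, 60, 83, 132, 162, 170, 158] 337.2 345.0 361.1
```

View pics/s22.png

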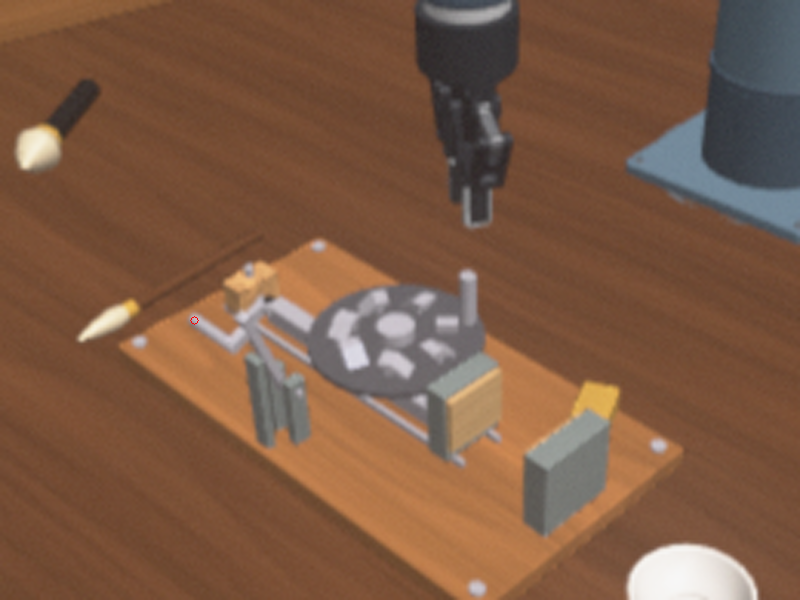

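View pics/t22.png

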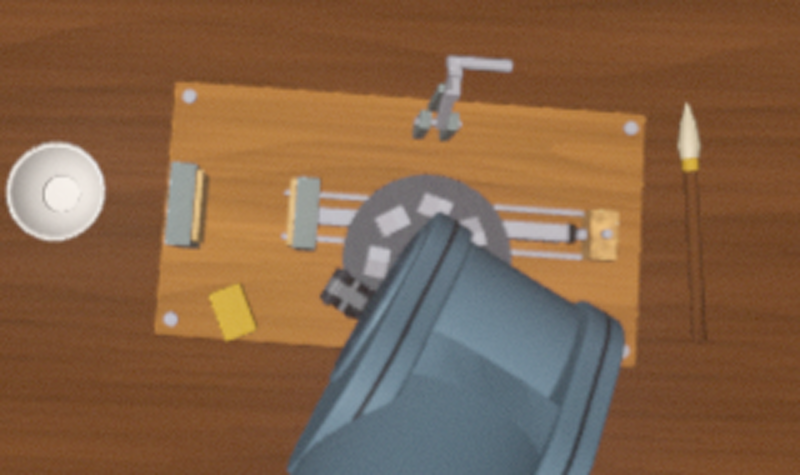

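The pawl is on its rest. The slide's end is against the bumper, which is shifted about 1.2 mm and unchanged after release. The bystanders are in the same places and the gripper is clear, so I'm handing in.

```bash
python3 -c "
from cell import job
print(job.hand_in())"
```

```text
the job is handed in; nothing more can be done
None
```

The clamp is open and the job is handed in at about 26 s of the 72 s allowed; the hand-in gave no verdict.

**What I did**
- **Easing forwards:** I pushed the wheel about 0.15 rad forwards by its pin.
- **Lifting the pawl:** I gripped the finger bar and lifted it along its arc. The wrist force stayed near 13 N or less at the readings, and the toe did not catch. I then carried the bar over with the pads loosely round it until it lay on its rest.
- **Turning back:** I turned the wheel back by the pin to about -1.28 rad, going slowly near the bumper. I then let go and lifted clear.

**Last checks**
- **Pawl:** the finger bar appears where it should be for 1.9 rad, on its rest.
- **Bumper:** it is pushed in by about 1.2 mm, which is about 5 N. The bumper's shift in the top picture and the rise in moment at the wrist agree on this. The picture was the same before and after release, so the wheel stayed put.
- **Bystanders:** brush, block and bowl look unmoved in the last pictures. The robot touches nothing.

**What disagreed:** the top picture suggested contact with the bumper at about -1.05 to -1.19 rad. The wrist force did not rise until about -1.23 to -1.25 rad, and there the bumper itself began to shift. I trusted the force, and the early reading was probably a viewing-angle effect. The wheel angles come from the pin's position and are good to a few hundredths of a radian.

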